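# Oil the terminals and close the box

## Task

Give the open terminal box its shot of corrosion oil: press the pump head of the bottle clamped beside it gently all the way down and let it spring back up. Then draw the box's cover out of the pigeonhole under the bobber bin by the end that sticks out, set it down flat on the locker top, let go, and take it again by its handle. Lay it on the two pins so that it sits fully home and flat inside the box walls, handle away from the bottle, and leave all the other things where they are.

Things in the scene. Friction and masses are not known exactly. Their poses are not given: they have to be found in the camera images.
- station: Fixed grey terminal box beside a bottle clamp. Origin: underside of its base plate; local y runs along the box to the bottle, whose axis is at y=74. Box 77 (x) by 147 (y) by 41 high, centred at y=-35, open on top, walls 5 thick; a ledge at height 30 carries the cover, leaving 3.5 to each wall (no room for fingers). Two pins, 6 in diameter with pointed tips, stand 12 above the ledge
- seat (a point): Centre of the box at ledge height: where the centre of the cover's underside lies when the cover is home
- pin_near (a point): Tip of the pin nearer the bottle, 53 from the seat centre towards the bottle
- pin_far (a point): Tip of the pin farther from the bottle, 41 from the seat centre away from the bottle
- handle_home (a point): Where the top centre of the cover's handle is when the cover is home (17 from the seat centre, away from the bottle, 35 above the ledge)
- bottle: White pump bottle, 54 in diameter, fixed upright in the clamp, higher or lower from one time to the next. Origin: centre of its underside, 150 below the top of the raised pump head
- pump_top (a point): Centre of the flat top of the black pump head (32 in diameter, 14 high). A 7 thick spout leaves its side 9 below the top and reaches 29 out from the axis towards the box, short of its mouth
- pump (a joint): Pump head travel in m, 0 raised, 0.010 fully down; light spring, about 1 N at first and 5 N at the bottom stop
- bin_unit: Fixed grey plastic bobber bin unit, 150 (x) by 100 (y), 155 high. Origin: centre of its underside; its front faces local -x. Low in the front is a pigeonhole, 84 wide, floor at height 30, ceiling at 75 under a roof 5 thick; the bin with the bobbers stands on that roof, set back 50 from the front
- mouth (a point): Middle of the front edge of the pigeonhole's floor, at height 30
- cover: Grey plastic plate, 130 (x) by 60 (y) by 5 thick. Origin: centre of underside. Handle: upright fin, 28 (x) by 10 (y), top 35 above the underside, at x=+17. Holes 10 wide at x=-53 (pin near the bottle) and x=+41. At the start it lies on the pigeonhole floor (height 30), handle inside with 10 free above it, plain -x end out about 42 at the front. Home in the box, that end points to the bottle
- cover_handle (a point): Top centre of the cover's handle
- cover_end (a point): Middle of the cover's plain -x end, at half thickness
- hook_remover: Bystander: stainless hook remover, 200 long, lying flat. Origin on its shaft
- bait_cup: Bystander: teal bait cup with snap lid, 82 in diameter, 68 high. Origin: centre of underside
- wood_float: Bystander: wooden float, 100 long, 36 thick, lying. Origin: under its middle
- reel_foot: Bystander: steel reel foot, 66 long, 28 high, standing on its flat. Origin: centre of underside
- sinker: Bystander: dark steel sinker, 36 in diameter, 40 high. Origin: centre of underside
- line_spool: Bystander: flat line spool, 64 in diameter, 30 high. Origin: centre of underside
- scent_jar: Bystander: amber jar with screw cap, 52 in diameter, 75 high, no pump. Origin: centre of underside
There are look-alikes about, which are no part of the job. What is shaped like the cover but purple is not meant. What is shaped like the station but pink is not meant.

How it is judged:
By the outcome, as a careful person would: the job done as asked, in the order asked, and still so for the second after the job is handed in, with the robot touching nothing.
It also fails if it takes over 72 s, if anything falls off the work surface, if the arm or the gripper's body presses on something with over 40 N, if the wrist force passes 120 N, or if a joint passes its speed limit or range.

## Robot

A 6-joint arm with a two-finger parallel gripper is mounted at the origin on the work surface. World frame = base frame: x ahead of the robot, y to its left, z up, the work surface at z = 0. Lengths are in m, angles in rad, forces in N, time in s.
With the tool pointing down it reaches from about 0.3 to 0.875 m from the base axis. Payload 4.2 kg.
Tool frame: the origin (TCP) lies between the finger pads, 19 mm behind the fingertips; this is the grasp point; z points along the fingers, y is the line along which they close (so a half turn about z gives the same grasp; the last joint's range is limited). The gripper opens to 85 mm and grips with 20 to 120 N. Pads are 22 mm wide; open, the fingers measure 114 mm over their backs; the gripper's body (76 mm by 85 mm) begins 54 mm behind the grasp point. The pads swing forward as they close: fully open they stand 13 mm farther back than shut.
Start: joints at [-1.304, 0.32, 1.565, -0, 1.257, -0.02], TCP at [0.163, -0.552, 0.25] pointing down, gripper open.
Joint ranges: [-3.11, 3.11], [-0.84, 2.01], [0.21, 2.61], [-1.34, 4.49], [0.05, 2.63], [-2.56, 2.56]. Speed limits (rad/s): [2.57, 2.57, 3.14, 3.14, 3.14, 3.14].

## Interface

Orientations are given as a 3x3 rotation matrix whose columns are the frame's x, y, z axes.
In Python, from rig import robot gives the robot as it stands.
- The arm moves only by the tool move_arm, never from a script. Its argument "increments" is a list of rows, each an object of numbers: "dx", "dy", "dz": the shift along the tool's x, y, z in cm; "ax", "ay", "az": the turn, a rotation vector about the tool's x, y, z in rad; "jaw": the finger opening in cm, from 0 to 8.54. In form: [{"dx": .., "dy": .., "dz": .., "ax": .., "ay": .., "az": .., "jaw": ..}, ...]. A call has 1 to 8 rows; each row shifts and turns the commanded pose from where the row before left it, along the tool's axes as they then stand; what a row does not reach is not made up. A row lasts 1/12 s, in which the tool goes at most 41.7 mm and 7.16 degrees, less where a joint would pass 70% of its speed; a pose out of reach is approached as far as the arm can. A call is refused whole if a number of a shift passes 4.17 or a number of a turn 0.125, either way. A call with a gripper value outside its range is refused whole. The fingers move at their own pace and stop on an object; "grip_force" is the grip in N (left out, the last holds). Time passes only in rows, so rows that do not move let the fingers close. It gives the time, the measured TCP pose, the force, the opening and the grip force at its end, in the units of the state.
- robot.sense(): the state, without advancing time (a new reading comes with each control period).
- robot.camera(name): name is "scene" or "side" or "wrist"; returns the picture (420x560x3 uint8, red, green, blue); there is no depth.
- robot.camera_model(name): a dict with "mtx" (3x3 intrinsics, pixels), "T" (4x4, takes a point from camera to world coordinates). Camera axes: x right, y up, looking along -z (the intrinsics and any distortion apply to the point x, -y, -z); pixel columns grow to the right and rows downward; lengths in m; the calibration is good to about 2 mm. A picture is of the moment at which its call begins: read the wrist's pose just before it. camera_model takes no time and is no camera call; for the wrist camera it gives the pose at the moment of the call.
- robot.hand_in(): hands the job in; it is judged then, once.
Trained networks look in the newest picture that a camera, given by its name, has taken for a name from the list of things; names that differ only in an ending like _2 or _b are one class to them, and where a whole thing is asked for, a point or a joint stands for the part that bears it (a point fixed in the world has none). Each returns a list of dicts, best first, with "confidence" (0 to 1); they miss things now and then, are a little off and sometimes report something else, mostly with a low value. They report only what shows in the picture. A call takes as long as a camera call. They do not tell look-alikes from the thing itself.
- robot.silhouettes(camera, target): "mask" (420x560 bool, what is visible of it) and "extent" ([left, top, right, bottom] in pixels, round what is visible of it).
The state is a dict: "time_s": time; "joint_positions": joint angles; "joint_vel": joint speeds; "tau": joint torques, N m; "tool_pos": TCP position; "eef_rot": TCP orientation; "wrist_force": force on the tool from outside, world axes, zero at the start; "ft_torque": the same for the moment, N m; "grip_width": finger opening in m; "grasp_force": force on a finger pad.
Only numpy, scipy, OpenCV 4.12 (cv2) and the standard library are available. Lean on these libraries where they do the work, as an engineer would, in place of code of your own. Each camera call takes 0.05 s, during which the arm holds its last target. There are 200 camera calls.

## Working session

There is one attempt and no reset: what is moved stays moved. The work goes in short steps, Python scripts to look and compute and a tool call to move; the robot and the scene stay as the last step left them, time stands still between calls to the robot, and variables do not carry over. Pictures are saved under pics/ and viewed, at most 10 in all, crops included, and the job is handed in when it is done.

Besides the shell and the picture viewer there is one more tool, called after "Emit:" as name(argument=value, ...) on one line, values as JSON. move_arm: Moves the arm, as the interface text tells. Its arguments: {"type":"object","properties":{"increments":{"type":"array"},"grip_force":{"type":"number"}},"required":["increments"]}

```bash
mkdir -p pics; ls
python3 - <<'E'
from rig import robot
import cv2, numpy as np
for c in ["scene","side"]:
    im=robot.camera(c); cv2.imwrite(f"pics/{c}0.png",im[:,:,::-1])
    m=robot.camera_model(c); print(c,np.round(m["mtx"],1).tolist(),np.round(m["T"],3).tolist(),[k for k in m])
    for n in ["station","bottle","bin_unit","cover"]:
        for d in robot.silhouettes(c,n): print(n,round(d["confidence"],2),d["extent"])
s=robot.sense();print(s["time_s"],s["tool_pos"],s["eef_rot"])
a=cv2.imread("pics/scene0.png");b=cv2.imread("pics/side0.png")
E
```

```text
pics
scene [[493.4, 0.0, 281.5], [0.0, 493.4, 208.7], [0.0, 0.0, 1.0]] [[0.776, -0.471, 0.421, 1.107], [0.631, 0.597, -0.495, -0.637], [-0.018, 0.649, 0.76, 1.111], [0.0, 0.0, 0.0, 1.0]] ['mtx', 'T']
station 0.97 [116.4, 196.6, 189.8, 276.4]
station 0.62 [194.6, 255.3, 272.4, 324.2]
bottle 0.58 [237.9, 229.5, 264.0, 277.3]
bin_unit 0.69 [295.0, 162.2, 363.7, 228.0]
bin_unit 0.53 [343.7, 237.5, 370.1, 268.8]
cover 0.83 [373.9, 173.4, 397.5, 208.3]
cover 0.54 [289.0, 176.8, 303.2, 190.2]
side [[385.8, 0.0, 271.1], [0.0, 385.8, 208.2], [0.0, 0.0, 1.0]] [[-0.895, 0.247, -0.372, 0.181], [-0.446, -0.516, 0.731, 0.718], [-0.012, 0.82, 0.572, 0.702], [0.0, 0.0, 0.0, 1.0]] ['mtx', 'T']
station 0.87 [272.2, 181.6, 320.2, 231.3]
station 0.65 [363.9, 200.3, 402.0, 254.5]
bottle 0.84 [277.2, 173.8, 293.2, 222.9]
bin_unit 0.84 [176.2, 218.5, 260.7, 310.6]
bin_unit 0.49 [269.4, 183.1, 321.5, 229.6]
cover 0.87 [241.9, 277.1, 272.2, 302.4]
cover 0.65 [268.2, 184.2, 320.8, 233.0]
cover 0.63 [129.8, 294.0, 160.1, 346.7]
0.5 [ 0.16264229 -0.55150937  0.25000746] [[ 9.59157228e-01  2.82873489e-01 -1.82996692e-05]
 [ 2.82873489e-01 -9.59157229e-01 -1.99990445e-05]
 [-2.32094595e-05  1.40057368e-05 -1.00000000e+00]]
```

Run:
```python
import cv2
a=cv2.imread("pics/scene0.png")[120:360,80:430]
cv2.imwrite("pics/s1.png",cv2.resize(a,(800,548),interpolation=cv2.INTER_CUBIC))
b=cv2.imread("pics/side0.png")[140:380,100:450]
cv2.imwrite("pics/s2.png",cv2.resize(b,(800,548),interpolation=cv2.INTER_CUBIC))
```

```text
(no output)
```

View pics/s1.png

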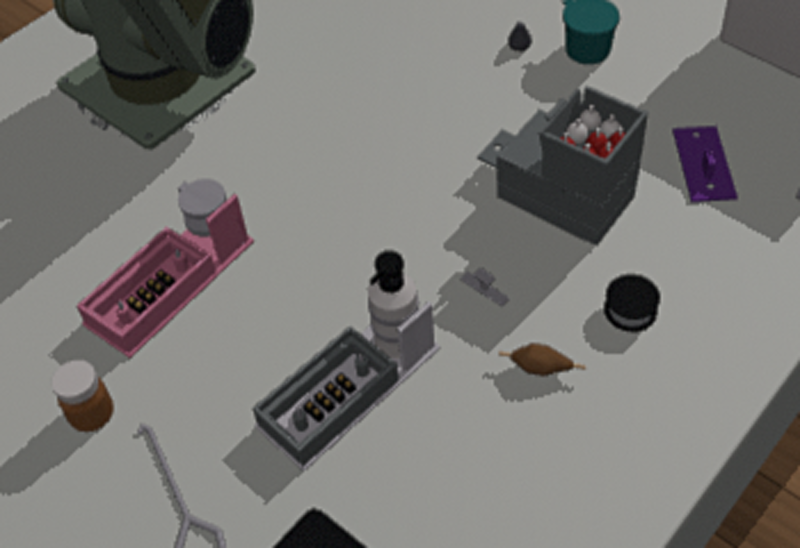

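View pics/s2.png

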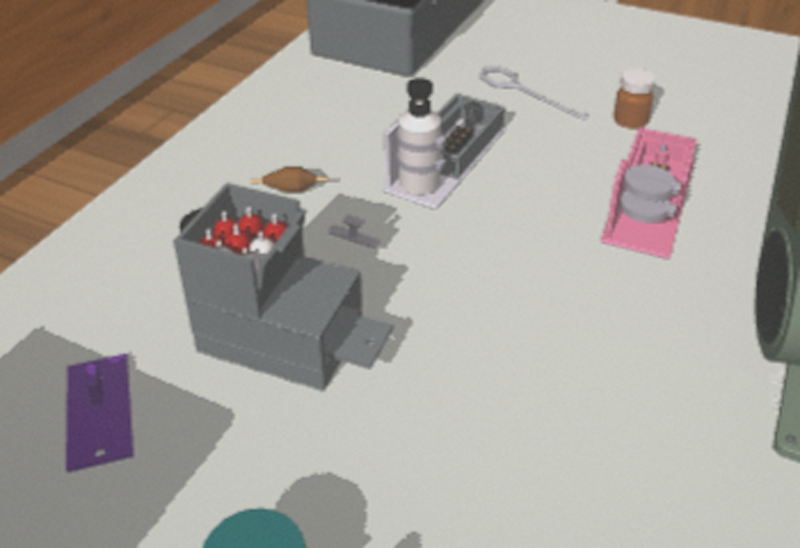

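The scene view shows the grey station with the pump head at about (250,233) px and the cover end at about (294,187). The side view shows the pump at about (283,178) and the cover end at about (263,290). The pink station and the purple cover are the look-alikes. Next I triangulate.

```bash
cat > h.py <<'E'
import numpy as np, cv2
from rig import robot
def ray(m,p):
    K,T=m["mtx"],m["T"]; v=np.linalg.inv(K)@[p[0],p[1],1]; d=T[:3,:3]@[v[0],-v[1],-v[2]]
    return T[:3,3],d/np.linalg.norm(d)
def plane(m,p,z):
    o,d=ray(m,p); return o+d*(z-o[2])/d[2]
def tri(rs):
    A=sum(np.eye(3)-np.outer(d,d) for o,d in rs); b=sum((np.eye(3)-np.outer(d,d))@o for o,d in rs)
    x=np.linalg.solve(A,b); return x,[np.linalg.norm((np.eye(3)-np.outer(d,d))@(x-o))*1000 for o,d in rs]
def proj(m,X):
    T=np.linalg.inv(m["T"]); c=T[:3,:3]@np.asarray(X)+T[:3,3]; u=m["mtx"]@[c[0],-c[1],-c[2]]; return u[:2]/u[2]
E
python3 - <<'E'
from h import *
np.set_printoptions(precision=4,suppress=True)
S,D=robot.camera_model("scene"),robot.camera_model("side")
a=lambda x,y:(80+x*.4375,120+y*.4375); b=lambda x,y:(100+x*.4375,140+y*.4375)
P={"pumptop":((389,258),(419,86)),
"end_far":((478,158),(393,322)),"end_wall":((0,0),(0,0)),
"box_farL":((256,410),(505,113)),"box_bottleR":((396,374),(0,0)),"box_top":((351,331),(0,0)),
"bin_top":((585,90),(175,240)),"bin_r":((646,108),(228,186)),}
for k,(p,q) in P.items():
    if p[0] and q[0]: print(k,*tri([ray(S,a(*p)),ray(D,b(*q))]))
for n,p in [("L",(256,410)),("T",(351,331)),("R",(396,372)),("B",(303,447))]: print("box",n,plane(S,a(*p),.041))
for p in [(478,158),(508,135),(500,165)]: print("end S",plane(S,a(*p),.035))
for p in [(393,322),(362,365),(336,357),(362,318)]: print("end D",plane(D,b(*p),.035))
for p in [(323,385)]: print("bin bottom corner D",plane(D,b(*p),0))
E
```

```text
pumptop [ 0.5701 -0.1246  0.1585] [np.float64(0.2536188997991239), np.float64(0.2536188997992002)]
end_far [0.4802 0.1358 0.0345] [np.float64(2.017963384291173), np.float64(2.0179633842912548)]
box_farL [ 0.5203 -0.3042  0.0305] [np.float64(2.1424146931389636), np.float64(2.1424146931388877)]
bin_top [0.6168 0.23   0.1704] [np.float64(34.581612617380095), np.float64(34.58161261737992)]
bin_r [0.6571 0.1884 0.1905] [np.float64(24.835071558098782), np.float64(24.835071558099084)]
box L [ 0.5281 -0.3066  0.041 ]
box T [ 0.5391 -0.1671  0.041 ]
box R [ 0.6153 -0.1761  0.041 ]
box B [ 0.5992 -0.3068  0.041 ]
end S [0.4822 0.1363 0.035 ]
end S [0.4876 0.1931 0.035 ]
end S [0.5122 0.1443 0.035 ]
end D [0.4783 0.1349 0.035 ]
end D [0.4799 0.2006 0.035 ]
end D [0.5082 0.2027 0.035 ]
end D [0.5101 0.1439 0.035 ]
bin bottom corner D [0.5188 0.2142 0.    ]
```

Run:
```python
from h import *
np.set_printoptions(precision=4,suppress=True)
m=robot.camera_model("wrist"); s=robot.sense(); R=s["eef_rot"]
print(m["mtx"]); print("cam in tool",R.T@(m["T"][:3,3]-s["tool_pos"])); print(R.T@m["T"][:3,:3])
```

```text
[[351.7718   0.     285.5745]
 [  0.     351.7718 214.3928]
 [  0.       0.       1.    ]]
cam in tool [ 0.0704  0.     -0.1244]
[[-0.0001  0.9605  0.2782]
 [ 1.     -0.0002  0.001 ]
 [ 0.001   0.2782 -0.9605]]
```

Emit:
move_arm(increments=[{"dx": 3.7,"dy": -1.7,"dz": -0.6,"jaw": 0},{"dx": 3.7,"dy": -1.7,"dz": -0.6},{"dx": 3.7,"dy": -1.7,"dz": -0.6},{"dx": 3.7,"dy": -1.7,"dz": -0.6},{"dx": 3.7,"dy": -1.7,"dz": -0.6},{"dx": 3.7,"dy": -1.7,"dz": -0.6},{"dx": 3.7,"dy": -1.7,"dz": -0.6},{"dx": 3.7,"dy": -1.7,"dz": -0.6}])

```text
$.increments[0]: bad value
```

Emit:
move_arm(increments=[{"dx": 3.7,"dy": -1.7,"dz": -0.6,"ax": 0,"ay": 0,"az": 0,"jaw": 0},{"dx": 3.7,"dy": -1.7,"dz": -0.6,"ax": 0,"ay": 0,"az": 0,"jaw": 0},{"dx": 3.7,"dy": -1.7,"dz": -0.6,"ax": 0,"ay": 0,"az": 0,"jaw": 0},{"dx": 3.7,"dy": -1.7,"dz": -0.6,"ax": 0,"ay": 0,"az": 0,"jaw": 0},{"dx": 3.7,"dy": -1.7,"dz": -0.6,"ax": 0,"ay": 0,"az": 0,"jaw": 0},{"dx": 3.7,"dy": -1.7,"dz": -0.6,"ax": 0,"ay": 0,"az": 0,"jaw": 0},{"dx": 3.7,"dy": -1.7,"dz": -0.6,"ax": 0,"ay": 0,"az": 0,"jaw": 0},{"dx": 3.7,"dy": -1.7,"dz": -0.6,"ax": 0,"ay": 0,"az": 0,"jaw": 0}])

```text
time_s: 1.17
tool_pos: [0.4093, -0.3358, 0.2986]
eef_rot: [[0.959, 0.283, 0.0], [0.283, -0.959, -0.001], [0.0, 0.001, -1.0]]
wrist_force: [0.8, -0.5, -0.1]
grip_width: -0.0002
grasp_force: 0.0
```

```bash
cat >> h.py <<'E'
def plan(target,yaw_deg,n,jaw=0):
    """rows to go to target TCP, tool down, tool x at world yaw"""
    s=robot.sense(); p=np.array(s["tool_pos"]); R=np.array(s["eef_rot"])
    y=np.radians(yaw_deg); Rt=np.array([[np.cos(y),np.sin(y),0],[np.sin(y),-np.cos(y),0],[0,0,-1]])
    rv=cv2.Rodrigues(R.T@Rt)[0].ravel(); st=(np.array(target)-p)/n; dR=cv2.Rodrigues(rv/n)[0]
    print("turn/row",np.round(rv/n,4),"dist/row mm",np.round(np.linalg.norm(st)*1000,1))
    for i in range(n):
        print(np.round(R.T@st*100,2)); R=R@dR
E
python3 -c "
from h import *
plan((.56,-.185,.33),84,8)"
```

```text
turn/row [ 1.000e-04  0.000e+00 -1.474e-01] dist/row mm 26.9
[ 2.34 -1.27 -0.39]
[ 2.5  -0.92 -0.39]
[ 2.61 -0.54 -0.39]
[ 2.66 -0.15 -0.39]
[ 2.65  0.24 -0.39]
[ 2.59  0.63 -0.39]
[ 2.47  1.   -0.39]
[ 2.3   1.35 -0.39]
```

Emit:
move_arm(increments=[{"dx": 2.4,"dy": -1.2,"dz": -0.4,"ax": 0,"ay": 0,"az": -0.12,"jaw": 0},{"dx": 2.5,"dy": -0.9,"dz": -0.4,"ax": 0,"ay": 0,"az": -0.12,"jaw": 0},{"dx": 2.6,"dy": -0.6,"dz": -0.4,"ax": 0,"ay": 0,"az": -0.12,"jaw": 0},{"dx": 2.6,"dy": -0.3,"dz": -0.4,"ax": 0,"ay": 0,"az": -0.12,"jaw": 0},{"dx": 2.7,"dy": 0,"dz": -0.4,"ax": 0,"ay": 0,"az": -0.12,"jaw": 0},{"dx": 2.6,"dy": 0.3,"dz": -0.4,"ax": 0,"ay": 0,"az": -0.12,"jaw": 0},{"dx": 2.6,"dy": 0.6,"dz": -0.4,"ax": 0,"ay": 0,"az": -0.12,"jaw": 0},{"dx": 2.5,"dy": 0.9,"dz": -0.4,"ax": 0,"ay": 0,"az": -0.12,"jaw": 0}])

```text
time_s: 1.83
tool_pos: [0.5624, -0.189, 0.3303]
eef_rot: [[0.313, 0.95, 0.0], [0.95, -0.313, -0.0], [-0.0, 0.0, -1.0]]
wrist_force: [0.2, 0.6, -0.4]
grip_width: -0.0
grasp_force: 0.0
```

```bash
cat >> h.py <<'E'
def snap(name):
    import pickle
    m=robot.camera_model("wrist"); im=robot.camera("wrist"); cv2.imwrite(f"pics/{name}.png",im[:,:,::-1]); pickle.dump(m,open(f"pics/{name}.pkl","wb")); return m
def mod(name):
    import pickle; return pickle.load(open(f"pics/{name}.pkl","rb"))
E
python3 - <<'E'
from h import *
m=snap("w1")
for n in ["station","bottle","pump_top"]:
    for d in robot.silhouettes("wrist",n): print(n,round(d["confidence"],2),np.round(d["extent"]))
E
```

```text
station 0.77 [239.  89. 344. 266.]
station 0.71 [ 10. 178. 171. 345.]
station 0.68 [253. 103. 296. 158.]
bottle 0.68 [347. 314. 353. 316.]
bottle 0.64 [246.  96. 302. 156.]
pump_top 0.61 [252. 101. 295. 156.]
```

View pics/w1.png

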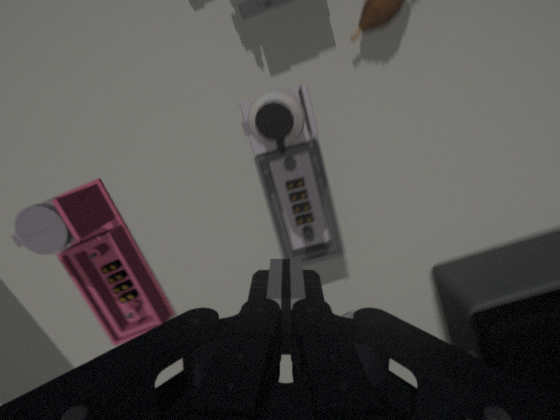

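The picture shows the pump head at about (274,120), the near pin at about (289,161), the far pin at about (308,233) and the box rim corners around (255,155), (318,140), (342,250) and (287,260).

Run:
```python
from h import *
np.set_printoptions(precision=4,suppress=True)
m=mod("w1"); S,D=robot.camera_model("scene"),robot.camera_model("side")
a=lambda x,y:(80+x*.4375,120+y*.4375); b=lambda x,y:(100+x*.4375,140+y*.4375)
print(plane(m,(274,120),.1585), tri([ray(m,(274,120)),ray(S,a(389,258)),ray(D,b(419,86))]))
for p in [(255,155),(318,140),(342,250),(287,260)]: print("rim",plane(m,p,.041))
for p in [(289,161),(308,233)]: print("pin",plane(m,p,.042))
plan((.57,-.125,.25),84,5)
```

```text
[ 0.5733 -0.1244  0.1585] (array([ 0.5713, -0.1247,  0.1586]), [np.float64(2.0306694192905135), np.float64(1.278682358333808), np.float64(0.9571667213064304)])
rim [ 0.5353 -0.1557  0.041 ]
rim [ 0.6101 -0.1623  0.041 ]
rim [ 0.5996 -0.302   0.041 ]
rim [ 0.5295 -0.2933  0.041 ]
pin [ 0.5709 -0.1747  0.042 ]
pin [ 0.5656 -0.2667  0.042 ]
turn/row [-0.0001  0.0001 -0.0439] dist/row mm 20.6
[ 1.28 -0.25  1.59]
[ 1.29 -0.2   1.59]
[ 1.3  -0.14  1.59]
[ 1.31 -0.08  1.59]
[ 1.31 -0.03  1.6 ]
```

Emit:
move_arm(increments=[{"dx": 1.3,"dy": -0.22,"dz": 2.0,"ax": 0,"ay": 0,"az": -0.052,"jaw": 0},{"dx": 1.3,"dy": -0.16,"dz": 2.0,"ax": 0,"ay": 0,"az": -0.052,"jaw": 0},{"dx": 1.3,"dy": -0.1,"dz": 2.5,"ax": 0,"ay": 0,"az": -0.052,"jaw": 0},{"dx": 1.3,"dy": -0.04,"dz": 2.5,"ax": 0,"ay": 0,"az": -0.052,"jaw": 0},{"dx": 1.3,"dy": 0,"dz": 2.5,"ax": 0,"ay": 0,"az": -0.052,"jaw": 0},{"dx": 0,"dy": 0,"dz": 1.7,"ax": 0,"ay": 0,"az": 0,"jaw": 0},{"dx": 0,"dy": 0,"dz": 0,"ax": 0,"ay": 0,"az": 0,"jaw": 0}])

```text
time_s: 2.62
tool_pos: [0.5675, -0.1254, 0.1941]
eef_rot: [[0.065, 0.998, -0.009], [0.998, -0.065, 0.002], [0.001, -0.009, -1.0]]
wrist_force: [-0.4, -0.1, -0.7]
grip_width: 0.0001
grasp_force: 0.0
```

Run:
```python
from h import *
m=snap("w2"); s=robot.sense(); print(s["tool_pos"],s["wrist_force"])
for n in ["bottle","pump_top","station"]:
    for d in robot.silhouettes("wrist",n): print(n,round(d["confidence"],2),np.round(d["extent"]))
```

```text
[ 0.5689113  -0.12599293  0.19641059] [ 0.39478319 -0.22544802 -0.37026807]
bottle 0.87 [252. 170. 336. 280.]
bottle 0.58 [418.  58. 538. 126.]
pump_top 0.57 [268. 228. 332. 281.]
station 0.85 [  2. 208.  86. 404.]
station 0.62 [244. 161. 353. 383.]
```

View pics/w2.png

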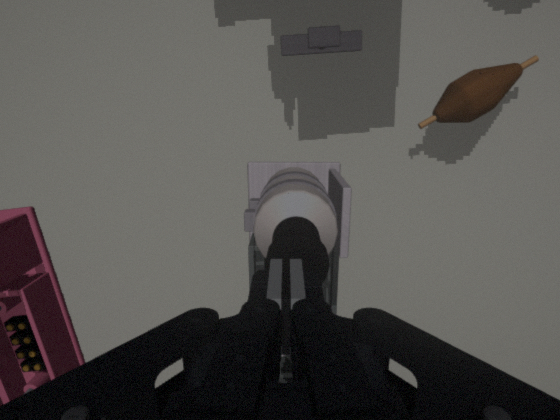

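The fingertips show at (285,262). The pump head's far edge is at row 217 and it is centred on column 299, so the pump lies about 5 mm to tool +y.

Run:
```python
from h import *
np.set_printoptions(precision=4,suppress=True)
m=mod("w2"); m1=mod("w1")
print("far edge",plane(m,(298,217),.1585),"L/R",plane(m,(268,245),.1585),plane(m,(331,245),.1585))
print(tri([ray(m,(299,248)),ray(m1,(274,120))]))
```

```text
far edge [ 0.5743 -0.1027  0.1585] L/R [ 0.559  -0.1159  0.1585] [ 0.5895 -0.1178  0.1585]
(array([ 0.5734, -0.1244,  0.1434]), [np.float64(0.6016413290432507), np.float64(0.6016413290429676)])
```

Emit:
move_arm(increments=[{"dx": 0.4,"dy": 0.5,"dz": 0,"ax": 0,"ay": 0,"az": 0,"jaw": 0},{"dx": 0,"dy": 0,"dz": 1.0,"ax": 0,"ay": 0,"az": 0,"jaw": 0},{"dx": 0,"dy": 0,"dz": 0.5,"ax": 0,"ay": 0,"az": 0,"jaw": 0},{"dx": 0,"dy": 0,"dz": 0.4,"ax": 0,"ay": 0,"az": 0,"jaw": 0},{"dx": 0,"dy": 0,"dz": 0.3,"ax": 0,"ay": 0,"az": 0,"jaw": 0},{"dx": 0,"dy": 0,"dz": 0,"ax": 0,"ay": 0,"az": 0,"jaw": 0}])

```text
time_s: 3.32
tool_pos: [0.5756, -0.1217, 0.1753]
eef_rot: [[0.064, 0.998, -0.001], [0.998, -0.064, 0.0], [0.0, -0.001, -1.0]]
wrist_force: [-0.6, -0.6, 1.4]
grip_width: 0.0001
grasp_force: 1.0
```

Emit:
move_arm(increments=[{"dx": 0,"dy": 0,"dz": 0.2,"ax": 0,"ay": 0,"az": 0,"jaw": 0},{"dx": 0,"dy": 0,"dz": 0.2,"ax": 0,"ay": 0,"az": 0,"jaw": 0},{"dx": 0,"dy": 0,"dz": 0.2,"ax": 0,"ay": 0,"az": 0,"jaw": 0},{"dx": 0,"dy": 0,"dz": 0,"ax": 0,"ay": 0,"az": 0,"jaw": 0}])

```text
time_s: 3.65
tool_pos: [0.5758, -0.1217, 0.17]
eef_rot: [[0.064, 0.998, -0.0], [0.998, -0.064, -0.0], [-0.0, -0.0, -1.0]]
wrist_force: [-1.1, 0.1, 3.9]
grip_width: 0.0002
grasp_force: 1.9
```

Emit:
move_arm(increments=[{"dx": 0,"dy": 0,"dz": 0.15,"ax": 0,"ay": 0,"az": 0,"jaw": 0},{"dx": 0,"dy": 0,"dz": 0.15,"ax": 0,"ay": 0,"az": 0,"jaw": 0},{"dx": 0,"dy": 0,"dz": 0.1,"ax": 0,"ay": 0,"az": 0,"jaw": 0},{"dx": 0,"dy": 0,"dz": 0,"ax": 0,"ay": 0,"az": 0,"jaw": 0}])

```text
time_s: 3.98
tool_pos: [0.5759, -0.1217, 0.1684]
eef_rot: [[0.064, 0.998, 0.001], [0.998, -0.064, -0.0], [-0.0, 0.001, -1.0]]
wrist_force: [-5.1, 2.1, 14.8]
grip_width: -0.0
grasp_force: 7.2
```

Emit:
move_arm(increments=[{"dx": 0,"dy": 0,"dz": -0.4,"ax": 0,"ay": 0,"az": 0,"jaw": 0},{"dx": 0,"dy": 0,"dz": -0.6,"ax": 0,"ay": 0,"az": 0,"jaw": 0},{"dx": 0,"dy": 0,"dz": -1.0,"ax": 0,"ay": 0,"az": 0,"jaw": 0},{"dx": 0,"dy": 0,"dz": -2.0,"ax": 0,"ay": 0,"az": 0,"jaw": 0},{"dx": 0,"dy": 0,"dz": -3.0,"ax": 0,"ay": 0,"az": 0,"jaw": 0},{"dx": 0,"dy": 0,"dz": -2.0,"ax": 0,"ay": 0,"az": 0,"jaw": 0}])

```text
time_s: 4.48
tool_pos: [0.5767, -0.1219, 0.2582]
eef_rot: [[0.064, 0.998, 0.002], [0.998, -0.064, -0.001], [-0.0, 0.002, -1.0]]
wrist_force: [1.1, -1.1, 0.2]
grip_width: -0.0
grasp_force: 0.0
```

Run:
```python
from h import *
m=snap("w3"); s=robot.sense(); print(s["tool_pos"],s["wrist_force"])
plan((.47,.165,.25),178,13)
```

```text
[ 0.57851517 -0.12232364  0.26234818] [ 1.63696021 -0.62174865  2.50198482]
turn/row [ 0.0005  0.0007 -0.1231] dist/row mm 23.6
[ 2.15 -0.98  0.08]
[ 2.26 -0.7   0.08]
[ 2.33 -0.42  0.09]
[ 2.36 -0.13  0.09]
[2.36 0.16 0.09]
[2.32 0.45 0.09]
[2.25 0.73 0.09]
[2.14 1.   0.09]
[2.   1.25 0.09]
[1.83 1.49 0.09]
[1.64 1.7  0.1 ]
[1.42 1.89 0.1 ]
[1.17 2.05 0.1 ]
```

Emit:
move_arm(increments=[{"dx": 2.15,"dy": -1.0,"dz": 0.1,"ax": 0,"ay": 0,"az": -0.123,"jaw": 8},{"dx": 2.25,"dy": -0.7,"dz": 0.1,"ax": 0,"ay": 0,"az": -0.123,"jaw": 8},{"dx": 2.35,"dy": -0.4,"dz": 0.1,"ax": 0,"ay": 0,"az": -0.123,"jaw": 8},{"dx": 2.35,"dy": -0.1,"dz": 0.1,"ax": 0,"ay": 0,"az": -0.123,"jaw": 8},{"dx": 2.35,"dy": 0.15,"dz": 0.1,"ax": 0,"ay": 0,"az": -0.123,"jaw": 8},{"dx": 2.3,"dy": 0.45,"dz": 0.1,"ax": 0,"ay": 0,"az": -0.123,"jaw": 8},{"dx": 2.25,"dy": 0.75,"dz": 0.1,"ax": 0,"ay": 0,"az": -0.123,"jaw": 8},{"dx": 2.15,"dy": 1.0,"dz": 0.1,"ax": 0,"ay": 0,"az": -0.123,"jaw": 8}])

```text
time_s: 5.2
tool_pos: [0.5094, 0.0563, 0.2479]
eef_rot: [[-0.799, 0.601, 0.0], [0.601, 0.799, 0.0], [-0.0, 0.0, -1.0]]
wrist_force: [0.2, -0.3, -0.2]
grip_width: 0.0799
grasp_force: 0.0
```

Emit:
move_arm(increments=[{"dx": 2.0,"dy": 1.25,"dz": 0.1,"ax": 0,"ay": 0,"az": -0.123,"jaw": 8},{"dx": 1.8,"dy": 1.5,"dz": 0.1,"ax": 0,"ay": 0,"az": -0.123,"jaw": 8},{"dx": 1.6,"dy": 1.7,"dz": 0.1,"ax": 0,"ay": 0,"az": -0.123,"jaw": 8},{"dx": 1.4,"dy": 1.9,"dz": 0.1,"ax": 0,"ay": 0,"az": -0.123,"jaw": 8},{"dx": 1.2,"dy": 2.05,"dz": 0.1,"ax": 0,"ay": 0,"az": -0.123,"jaw": 8},{"dx": 0,"dy": 0,"dz": 0,"ax": 0,"ay": 0,"az": 0,"jaw": 8}])

```text
time_s: 5.7
tool_pos: [0.4673, 0.1685, 0.2428]
eef_rot: [[-1.0, 0.029, -0.001], [0.029, 1.0, 0.002], [0.001, 0.002, -1.0]]
wrist_force: [-0.6, 0.0, 0.3]
grip_width: 0.0799
grasp_force: 0.0
```

Run:
```python
from h import *
m=snap("w4"); s=robot.sense(); print(s["tool_pos"],s["grip_width"])
for n in ["cover","bin_unit"]:
    for d in robot.silhouettes("wrist",n):
        print(n,round(d["confidence"],2),np.round(d["extent"]))
        if d["confidence"]>.4: print(cv2.boxPoints(cv2.minAreaRect(np.argwhere(d["mask"])[:,::-1].astype(np.float32))).round(1).tolist())
```

```text
[0.46806575 0.16704284 0.24288342] 0.07994777582264066
cover 0.58 [258. 197. 322. 257.]
[[255.1999969482422, 199.1999969482422], [317.6000061035156, 192.39999389648438], [324.1000061035156, 252.0], [261.6000061035156, 258.79998779296875]]
cover 0.15 [505. 127. 560. 214.]
bin_unit 0.95 [236. 224. 376. 396.]
[[236.0, 226.5], [369.8999938964844, 222.89999389648438], [374.5, 393.0], [240.60000610351562, 396.6000061035156]]
```

View pics/w4.png

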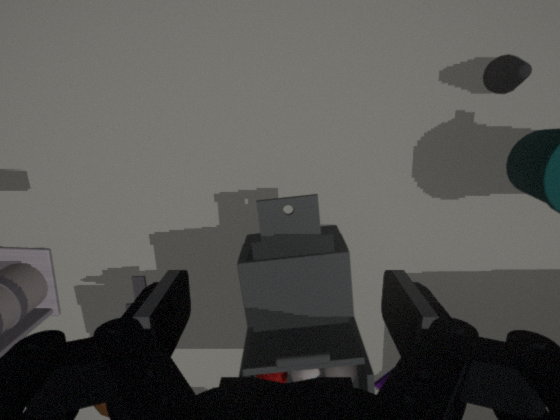

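The wrist view shows the cover's end corners at (257,201) and (317,195), its hole at (288,209), and the roof's front edge running from (241,265) to (350,258).

Run:
```python
from h import *
np.set_printoptions(precision=4,suppress=True)
m=mod("w4");S,D=robot.camera_model("scene"),robot.camera_model("side")
a=lambda x,y:(80+x*.4375,120+y*.4375); b=lambda x,y:(100+x*.4375,140+y*.4375)
A,B,H=[plane(m,p,.035) for p in [(257,201),(317,195),(288,209)]]
print(A,B,H,np.linalg.norm(A-B),np.degrees(np.arctan2(*(B-A)[:2])))
print("A tri",tri([ray(m,(257,201)),ray(S,a(478,158)),ray(D,b(393,322))]))
print("roof",plane(m,(241,265),.08),plane(m,(350,258),.08))
print("hole",tri([ray(m,(288,209)),ray(S,a(498,148)),ray(D,b(371,342))]))
```

```text
[0.4779 0.141  0.035 ] [0.4737 0.1993 0.035 ] [0.4869 0.1709 0.035 ] 0.05849133009673476 -4.15157573048091
A tri (array([0.4791, 0.1381, 0.0341]), [np.float64(2.882303209823837), np.float64(2.295826944647702), np.float64(3.226613273500487)])
roof [0.5248 0.1278 0.08  ] [0.5211 0.2242 0.08  ]
hole (array([0.4881, 0.1693, 0.0318]), [np.float64(1.5888573134428086), np.float64(1.5336568620666648), np.float64(2.0532679252550614)])
```

```bash
python3 -c "
from h import *
plan((.494,.1715,.041),183.5,8)"
```

```text
turn/row [-0.0001  0.0001 -0.0122] dist/row mm 25.5
[-0.31  0.09  2.52]
[-0.31  0.08  2.52]
[-0.31  0.08  2.52]
[-0.31  0.08  2.52]
[-0.32  0.07  2.52]
[-0.32  0.07  2.52]
[-0.32  0.06  2.52]
[-0.32  0.06  2.52]
```

Emit:
move_arm(increments=[{"dx": -0.9,"dy": 0.2,"dz": 2.0,"ax": 0,"ay": 0,"az": -0.03,"jaw": 8},{"dx": -0.9,"dy": 0.2,"dz": 3.0,"ax": 0,"ay": 0,"az": -0.03,"jaw": 8},{"dx": -0.7,"dy": 0.2,"dz": 4.0,"ax": 0,"ay": 0,"az": -0.03,"jaw": 8},{"dx": 0,"dy": 0,"dz": 3.8,"ax": 0,"ay": 0,"az": 0,"jaw": 8},{"dx": 0,"dy": 0,"dz": 2.0,"ax": 0,"ay": 0,"az": 0,"jaw": 8},{"dx": 0,"dy": 0,"dz": 1.0,"ax": 0,"ay": 0,"az": 0,"jaw": 8},{"dx": 0,"dy": 0,"dz": 0,"ax": 0,"ay": 0,"az": 0,"jaw": 8}])

```text
time_s: 6.43
tool_pos: [0.4928, 0.1701, 0.0829]
eef_rot: [[-0.999, -0.052, -0.004], [-0.052, 0.999, -0.002], [0.004, -0.001, -1.0]]
wrist_force: [-0.3, -0.6, 0.6]
grip_width: 0.08
grasp_force: 0.0
```

Run:
```python
from h import *
m=snap("w5"); s=robot.sense(); print(s["tool_pos"],s["eef_rot"][:,0])
for d in robot.silhouettes("wrist","cover"): print(round(d["confidence"],2),np.round(d["extent"]))
```

```text
[0.49396207 0.17068396 0.08471909] [-9.98615571e-01 -5.25950618e-02  8.37415225e-04]
0.61 [228. 218. 344. 344.]
```

View pics/w5.png

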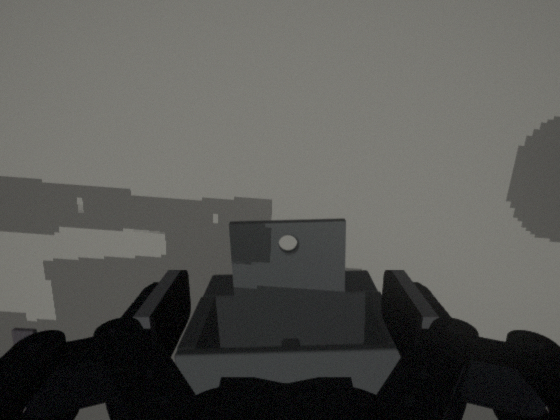

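The cover end is centred and square between the fingers, with corners at (230,222) and (345,219), the hole at (288,242) and the roof's front edge at row 348.

Run:
```python
from h import *
np.set_printoptions(precision=4,suppress=True)
m=mod("w4");n=mod("w5")
for p,q in [((257,201),(230,222)),((317,195),(345,219)),((288,209),(288,242))]: print(tri([ray(m,p),ray(n,q)]),plane(n,q,.035))
print("roof",plane(n,(177,355),.08),plane(n,(399,350),.08))
```

```text
(array([0.4788, 0.1404, 0.0306]), [np.float64(0.3286471137552452), np.float64(0.32864711375516265)]) [0.4772 0.1408 0.035 ]
(array([0.4738, 0.1998, 0.0323]), [np.float64(0.5797598869163422), np.float64(0.5797598869162999)]) [0.4725 0.1996 0.035 ]
(array([0.4877, 0.171 , 0.0321]), [np.float64(0.14334711059677704), np.float64(0.14334711059677266)]) [0.4865 0.1711 0.035 ]
roof [0.5234 0.1255 0.08  ] [0.516  0.2195 0.08  ]
```

Emit:
move_arm(increments=[{"dx": 0,"dy": 0,"dz": 2.0,"ax": 0,"ay": 0,"az": 0,"jaw": 8},{"dx": 0,"dy": 0,"dz": 1.5,"ax": 0,"ay": 0,"az": 0,"jaw": 8},{"dx": 0,"dy": 0,"dz": 0.85,"ax": 0,"ay": 0,"az": 0,"jaw": 8},{"dx": 0,"dy": 0,"dz": 0,"ax": 0,"ay": 0,"az": 0,"jaw": 8},{"dx": 0,"dy": 0,"dz": 0,"ax": 0,"ay": 0,"az": 0,"jaw": 8}])

```text
time_s: 6.95
tool_pos: [0.4944, 0.1715, 0.0425]
eef_rot: [[-0.999, -0.054, 0.002], [-0.054, 0.999, 0.0], [-0.002, 0.0, -1.0]]
wrist_force: [0.2, 0.3, 0.4]
grip_width: 0.08
grasp_force: 0.0
```

Emit:
move_arm(increments=[{"dx": 0,"dy": 0,"dz": 0,"ax": 0,"ay": 0,"az": 0,"jaw": 6.4},{"dx": 0,"dy": 0,"dz": 0,"ax": 0,"ay": 0,"az": 0,"jaw": 6.0},{"dx": 0,"dy": 0,"dz": 0,"ax": 0,"ay": 0,"az": 0,"jaw": 5.6},{"dx": 0,"dy": 0,"dz": 0,"ax": 0,"ay": 0,"az": 0,"jaw": 5.6}], grip_force=60)

```text
time_s: 7.28
tool_pos: [0.4944, 0.1716, 0.0429]
eef_rot: [[-0.999, -0.054, 0.002], [-0.054, 0.999, 0.001], [-0.003, 0.001, -1.0]]
wrist_force: [-0.8, -1.1, 5.9]
grip_width: 0.0579
grasp_force: 62.4
```

Emit:
move_arm(increments=[{"dx": 0,"dy": 0,"dz": -0.2,"ax": 0,"ay": 0,"az": 0,"jaw": 5.6},{"dx": 0.5,"dy": 0,"dz": -0.1,"ax": 0,"ay": 0,"az": 0,"jaw": 5.6},{"dx": 1.0,"dy": 0,"dz": 0,"ax": 0,"ay": 0,"az": 0,"jaw": 5.6},{"dx": 1.5,"dy": 0,"dz": 0,"ax": 0,"ay": 0,"az": 0,"jaw": 5.6},{"dx": 0,"dy": 0,"dz": 0,"ax": 0,"ay": 0,"az": 0,"jaw": 5.6}])

```text
time_s: 7.7
tool_pos: [0.4593, 0.1689, 0.0439]
eef_rot: [[-0.998, -0.055, -0.005], [-0.055, 0.999, -0.002], [0.006, -0.001, -1.0]]
wrist_force: [-0.4, 0.1, -1.1]
grip_width: 0.0579
grasp_force: 64.0
```

Run:
```python
from h import *
m=snap("w6")
im=cv2.imread("pics/w6.png"); cv2.imwrite("pics/w6c.png",im[150:420,100:480])
for d in robot.silhouettes("wrist","cover"): print(round(d["confidence"],2),np.round(d["extent"]))
```

```text
0.72 [209. 244. 356. 379.]
```

View pics/w6c.png

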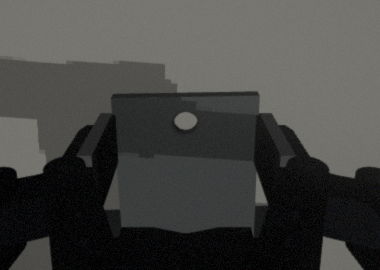

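The cover is gripped squarely and sliding out: its end edge is at row 245 and the hole at about (285,270) in the full picture.

Emit:
move_arm(increments=[{"dx": 1.5,"dy": 0,"dz": 0,"ax": 0,"ay": 0,"az": 0,"jaw": 5.6},{"dx": 1.5,"dy": 0,"dz": 0,"ax": 0,"ay": 0,"az": 0,"jaw": 5.6},{"dx": 1.5,"dy": 0,"dz": 0,"ax": 0,"ay": 0,"az": 0,"jaw": 5.6},{"dx": 1.5,"dy": 0,"dz": 0,"ax": 0,"ay": 0,"az": 0,"jaw": 5.6},{"dx": 1.5,"dy": 0,"dz": 0,"ax": 0,"ay": 0,"az": 0,"jaw": 5.6},{"dx": 1.0,"dy": 0,"dz": 0,"ax": 0,"ay": 0,"az": 0,"jaw": 5.6},{"dx": 0,"dy": 0,"dz": 0,"ax": 0,"ay": 0,"az": 0,"jaw": 5.6}])

```text
time_s: 8.38
tool_pos: [0.3769, 0.1647, 0.0443]
eef_rot: [[-0.998, -0.055, -0.002], [-0.055, 0.998, -0.001], [0.002, -0.001, -1.0]]
wrist_force: [-0.1, 0.3, -0.2]
grip_width: 0.0575
grasp_force: 64.0
```

Run:
```python
from h import *
m=snap("w7"); im=robot.camera("side"); cv2.imwrite("pics/side7.png",cv2.resize(im[180:340,150:350,::-1],(800,640),interpolation=cv2.INTER_CUBIC)[:600])
s=robot.sense(); print(s["tool_pos"],s["wrist_force"],s["grip_width"])
```

```text
[0.37976543 0.16549663 0.04471078] [ 0.18728061  0.29127278 -0.21922708] 0.057813163843358904
```

View pics/side7.png

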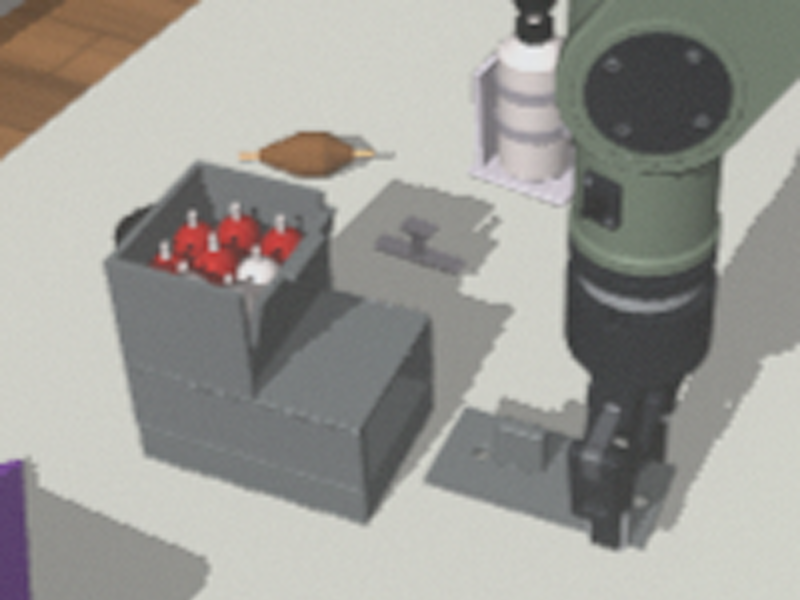

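The cover is fully out of the pigeonhole, level in the gripper with its handle up. Now I lower it.

Emit:
move_arm(increments=[{"dx": 0,"dy": 0,"dz": 0.8,"ax": 0,"ay": 0,"az": 0,"jaw": 5.6},{"dx": 0,"dy": 0,"dz": 0.8,"ax": 0,"ay": 0,"az": 0,"jaw": 5.6},{"dx": 0,"dy": 0,"dz": 0.5,"ax": 0,"ay": 0,"az": 0,"jaw": 5.6},{"dx": 0,"dy": 0,"dz": 0.2,"ax": 0,"ay": 0,"az": 0,"jaw": 5.6},{"dx": 0,"dy": 0,"dz": 0,"ax": 0,"ay": 0,"az": 0,"jaw": 5.6}])

```text
time_s: 8.9
tool_pos: [0.3785, 0.1649, 0.0205]
eef_rot: [[-0.999, -0.054, -0.002], [-0.054, 0.999, -0.001], [0.002, -0.001, -1.0]]
wrist_force: [0.5, 0.1, -0.3]
grip_width: 0.0578
grasp_force: 64.0
```

Emit:
move_arm(increments=[{"dx": 0,"dy": 0,"dz": 0.15,"ax": 0,"ay": 0,"az": 0,"jaw": 5.6},{"dx": 0,"dy": 0,"dz": 0.1,"ax": 0,"ay": 0,"az": 0,"jaw": 5.6},{"dx": 0,"dy": 0,"dz": 0,"ax": 0,"ay": 0,"az": 0,"jaw": 5.6}])

```text
time_s: 9.15
tool_pos: [0.3788, 0.1651, 0.0189]
eef_rot: [[-0.999, -0.054, 0.0], [-0.054, 0.999, -0.0], [-0.0, -0.0, -1.0]]
wrist_force: [-0.7, -0.5, -0.5]
grip_width: 0.0574
grasp_force: 64.0
```

Emit:
move_arm(increments=[{"dx": 0,"dy": 0,"dz": 0.15,"ax": 0,"ay": 0,"az": 0,"jaw": 5.6},{"dx": 0,"dy": 0,"dz": 0.1,"ax": 0,"ay": 0,"az": 0,"jaw": 5.6},{"dx": 0,"dy": 0,"dz": 0,"ax": 0,"ay": 0,"az": 0,"jaw": 5.6}])

```text
time_s: 9.4
tool_pos: [0.3787, 0.1651, 0.0164]
eef_rot: [[-0.999, -0.054, -0.0], [-0.054, 0.999, -0.0], [0.0, -0.0, -1.0]]
wrist_force: [-0.0, -0.4, -1.4]
grip_width: 0.0575
grasp_force: 64.0
```

Emit:
move_arm(increments=[{"dx": 0,"dy": 0,"dz": 0.12,"ax": 0,"ay": 0,"az": 0,"jaw": 5.6},{"dx": 0,"dy": 0,"dz": 0.1,"ax": 0,"ay": 0,"az": 0,"jaw": 5.6},{"dx": 0,"dy": 0,"dz": 0,"ax": 0,"ay": 0,"az": 0,"jaw": 5.6}])

```text
time_s: 9.65
tool_pos: [0.3788, 0.1652, 0.0144]
eef_rot: [[-0.999, -0.054, 0.0], [-0.054, 0.999, -0.0], [-0.0, -0.0, -1.0]]
wrist_force: [0.1, -0.2, 1.2]
grip_width: 0.0577
grasp_force: 64.8
```

Emit:
move_arm(increments=[{"dx": 0,"dy": 0,"dz": 0.1,"ax": 0,"ay": 0,"az": 0,"jaw": 5.6},{"dx": 0,"dy": 0,"dz": 0.05,"ax": 0,"ay": 0,"az": 0,"jaw": 5.6},{"dx": 0,"dy": 0,"dz": 0,"ax": 0,"ay": 0,"az": 0,"jaw": 5.6}])

```text
time_s: 9.9
tool_pos: [0.3789, 0.1652, 0.0143]
eef_rot: [[-0.999, -0.054, 0.001], [-0.054, 0.999, 0.0], [-0.001, 0.0, -1.0]]
wrist_force: [-4.4, -1.8, 20.6]
grip_width: 0.0576
grasp_force: 75.5
```

Emit:
move_arm(increments=[{"dx": 0,"dy": 0,"dz": -0.15,"ax": 0,"ay": 0,"az": 0,"jaw": 5.8},{"dx": 0,"dy": 0,"dz": 0,"ax": 0,"ay": 0,"az": 0,"jaw": 6.4},{"dx": 0,"dy": 0,"dz": 0,"ax": 0,"ay": 0,"az": 0,"jaw": 7.4},{"dx": 0,"dy": 0,"dz": -1.0,"ax": 0,"ay": 0,"az": 0,"jaw": 8},{"dx": 0,"dy": 0,"dz": -3.0,"ax": 0,"ay": 0,"az": 0,"jaw": 8},{"dx": 0,"dy": 0,"dz": -4.0,"ax": 0,"ay": 0,"az": 0,"jaw": 6},{"dx": -2.0,"dy": 0,"dz": -3.0,"ax": 0,"ay": 0,"az": 0,"jaw": 5},{"dx": 0,"dy": 0,"dz": 0,"ax": 0,"ay": 0,"az": 0,"jaw": 5}])

```text
time_s: 10.57
tool_pos: [0.4053, 0.1683, 0.1298]
eef_rot: [[-0.998, -0.054, 0.015], [-0.054, 0.999, 0.005], [-0.015, 0.005, -1.0]]
wrist_force: [1.3, -0.1, 1.0]
grip_width: 0.0502
grasp_force: 0.0
```

Run:
```python
from h import *
m=snap("w8")
for n in ["cover","cover_handle"]:
  for d in robot.silhouettes("wrist",n):
    print(n,round(d["confidence"],2),np.round(d["extent"]), cv2.boxPoints(cv2.minAreaRect(np.argwhere(d["mask"])[:,::-1].astype(np.float32))).round(1).tolist())
```

```text
cover 0.61 [237. 147. 324. 311.] [[238.89999389648438, 148.0], [325.0, 146.1999969482422], [328.3999938964844, 310.5], [242.39999389648438, 312.29998779296875]]
cover_handle 0.74 [239. 144. 327. 313.] [[238.89999389648438, 148.0], [325.0, 146.3000030517578], [328.29998779296875, 310.6000061035156], [242.1999969482422, 312.29998779296875]]
```

View pics/w8.png

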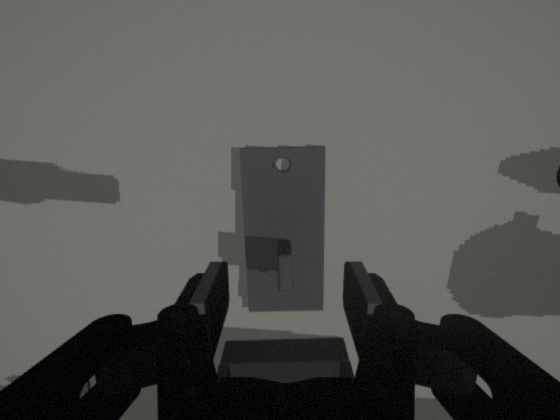

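The cover lies flat with corners (240,147), (325,146), (323,310) and (249,311), its hole at (282,164), and the top of the fin spanning roughly (279–291, 255–292).

Run:
```python
from h import *
np.set_printoptions(precision=4,suppress=True)
m=mod("w8")
c=[plane(m,p,.005) for p in [(240,147),(325,146),(323,310),(249,311)]]
for x in c: print(x)
a=(c[0]+c[1])/2; b=(c[2]+c[3])/2; d=(b-a); print("len",np.linalg.norm(d),"wid",np.linalg.norm(c[1]-c[0]),np.linalg.norm(c[3]-c[2]),"yaw",np.degrees(np.arctan2(d[1],d[0])),"wid yaw",np.degrees(np.arctan2(-(c[1]-c[0])[0],(c[1]-c[0])[1])))
h=plane(m,(282,164),.005); print("hole",h)
t=[plane(m,p,.035) for p in [(285,255),(285,292),(285,273)]]; print("fin top",t, np.linalg.norm(t[1]-t[0]))
s=robot.sense(); print(s["tool_pos"],s["eef_rot"][:,0])
g=cv2.imread("pics/w8.png",0); 
for r in (150,155,164,200,225,245,265,280,300): print(r,g[r,232:336:2].tolist())
```

```text
[0.361  0.1348 0.005 ]
[0.3572 0.1939 0.005 ]
[0.4871 0.2036 0.005 ]
[0.4911 0.1442 0.005 ]
len 0.13035268662989408 wid 0.05919179972055376 0.05955888354089677 yaw 4.185470633266407 wid yaw 3.7264825904478927
hole [0.3713 0.1646 0.005 ]
fin top [array([0.4277, 0.1697, 0.035 ]), array([0.4556, 0.1712, 0.035 ]), array([0.441 , 0.1704, 0.035 ])] 0.02788595410133557
[0.3982 0.166  0.1238] [-0.9985 -0.054   0.001 ]
150 [80, 78, 80, 80, 69, 66, 68, 66, 66, 63, 65, 68, 64, 68, 65, 68, 67, 65, 64, 66, 66, 66, 66, 66, 64, 67, 66, 68, 66, 63, 69, 70, 65, 69, 63, 67, 66, 65, 66, 67, 67, 67, 68, 68, 63, 63, 68, 112, 116, 112, 112, 115]
155 [82, 76, 83, 80, 69, 68, 67, 65, 65, 66, 66, 65, 67, 65, 68, 63, 65, 69, 66, 66, 64, 65, 65, 66, 64, 67, 64, 66, 67, 66, 64, 65, 64, 64, 63, 65, 67, 68, 68, 67, 67, 67, 67, 67, 67, 69, 70, 109, 113, 115, 115, 115]
164 [82, 79, 81, 77, 70, 66, 65, 63, 61, 67, 63, 66, 63, 64, 66, 67, 65, 64, 62, 65, 53, 62, 106, 114, 110, 80, 80, 78, 79, 51, 68, 64, 70, 64, 65, 65, 64, 64, 64, 65, 71, 68, 67, 66, 65, 64, 74, 113, 113, 112, 111, 114]
200 [112, 109, 79, 77, 80, 70
[... 596 characters left out ...]
66, 100, 114, 114, 114, 113, 111]
265 [108, 100, 99, 97, 77, 81, 80, 54, 44, 46, 47, 43, 44, 46, 44, 42, 44, 43, 40, 41, 43, 41, 44, 38, 56, 60, 63, 62, 60, 64, 63, 62, 59, 62, 60, 57, 61, 67, 65, 63, 62, 61, 62, 63, 59, 64, 109, 112, 110, 113, 113, 112]
280 [112, 112, 115, 98, 80, 75, 77, 75, 61, 61, 58, 63, 64, 61, 59, 59, 62, 58, 59, 60, 59, 64, 61, 46, 57, 61, 63, 61, 65, 65, 59, 57, 62, 62, 60, 61, 62, 58, 61, 58, 66, 62, 63, 62, 62, 65, 105, 115, 114, 113, 110, 112]
300 [113, 112, 111, 109, 114, 83, 77, 75, 68, 63, 61, 62, 64, 61, 59, 63, 60, 65, 62, 62, 65, 64, 60, 60, 63, 60, 63, 61, 58, 59, 63, 64, 64, 62, 62, 60, 63, 63, 62, 61, 62, 64, 61, 61, 62, 66, 108, 114, 111, 112, 111, 115]
```

Emit:
move_arm(increments=[{"dx": -2.0,"dy": 0.1,"dz": 0,"ax": 0,"ay": 0,"az": -0.016,"jaw": 4},{"dx": -2.3,"dy": 0.1,"dz": 1.0,"ax": 0,"ay": 0,"az": 0,"jaw": 4},{"dx": 0,"dy": 0,"dz": 2.5,"ax": 0,"ay": 0,"az": 0,"jaw": 4},{"dx": 0,"dy": 0,"dz": 2.5,"ax": 0,"ay": 0,"az": 0,"jaw": 4},{"dx": 0,"dy": 0,"dz": 1.5,"ax": 0,"ay": 0,"az": 0,"jaw": 4},{"dx": 0,"dy": 0,"dz": 0,"ax": 0,"ay": 0,"az": 0,"jaw": 4},{"dx": 0,"dy": 0,"dz": 0,"ax": 0,"ay": 0,"az": 0,"jaw": 4}])

```text
time_s: 11.3
tool_pos: [0.4396, 0.1703, 0.0474]
eef_rot: [[-0.998, -0.07, -0.005], [-0.07, 0.998, -0.002], [0.005, -0.002, -1.0]]
wrist_force: [-0.1, -0.2, 0.0]
grip_width: 0.0404
grasp_force: 0.0
```

Emit:
move_arm(increments=[{"dx": -0.1,"dy": 0,"dz": 1.2,"ax": 0,"ay": 0,"az": 0,"jaw": 4},{"dx": 0,"dy": 0,"dz": 0.7,"ax": 0,"ay": 0,"az": 0,"jaw": 3},{"dx": 0,"dy": 0,"dz": 0,"ax": 0,"ay": 0,"az": 0,"jaw": 3},{"dx": 0,"dy": 0,"dz": 0,"ax": 0,"ay": 0,"az": 0,"jaw": 1.5},{"dx": 0,"dy": 0,"dz": 0,"ax": 0,"ay": 0,"az": 0,"jaw": 0.5},{"dx": 0,"dy": 0,"dz": 0,"ax": 0,"ay": 0,"az": 0,"jaw": 0.5},{"dx": 0,"dy": 0,"dz": 0,"ax": 0,"ay": 0,"az": 0,"jaw": 0.5}], grip_force=60)

```text
time_s: 11.88
tool_pos: [0.4429, 0.1711, 0.031]
eef_rot: [[-0.998, -0.07, 0.001], [-0.07, 0.998, 0.0], [-0.001, 0.0, -1.0]]
wrist_force: [0.6, 0.3, 3.1]
grip_width: 0.0084
grasp_force: 59.9
```

Run:
```python
from h import *
np.set_printoptions(precision=1,suppress=True)
m1,m3=mod("w1"),mod("w3")
for n,X in [("near",(.5709,-.1747,.042)),("far",(.5656,-.2667,.042)),("rimNW",(.535,-.156,.041)),("rimNE",(.61,-.162,.041)),("rimSE",(.6,-.302,.041)),("rimSW",(.53,-.293,.041)),("pump",(.574,-.121,.1585))]: print(n,proj(m1,X),proj(m3,X))
a=cv2.imread("pics/w1.png")[85:275,240:350]; b=cv2.imread("pics/w3.png")[185:375,205:360]
f=lambda x:np.clip(cv2.resize(x,None,fx=3,fy=3,interpolation=cv2.INTER_CUBIC).astype(float)*1.7,0,255)
cv2.imwrite("pics/comp.png",np.hstack([f(a),f(b)]))
```

```text
near [289. 161.] [283.2 238. ]
far [308. 233.] [283.9 316.9]
rimNW [254.8 155.3] [246.8 222.5]
rimNE [317.9 139.8] [320.7 223.6]
rimSE [342.3 249.9] [316.3 342.1]
rimSW [287.3 259.7] [253.9 338.7]
pump [273.4 115.7] [281.7 221.7][ WARN:0@0.339] global loadsave.cpp:1063 imwrite_ Unsupported depth image for selected encoder is fallbacked to CV_8U.
```

View comp.

View pics/comp.png

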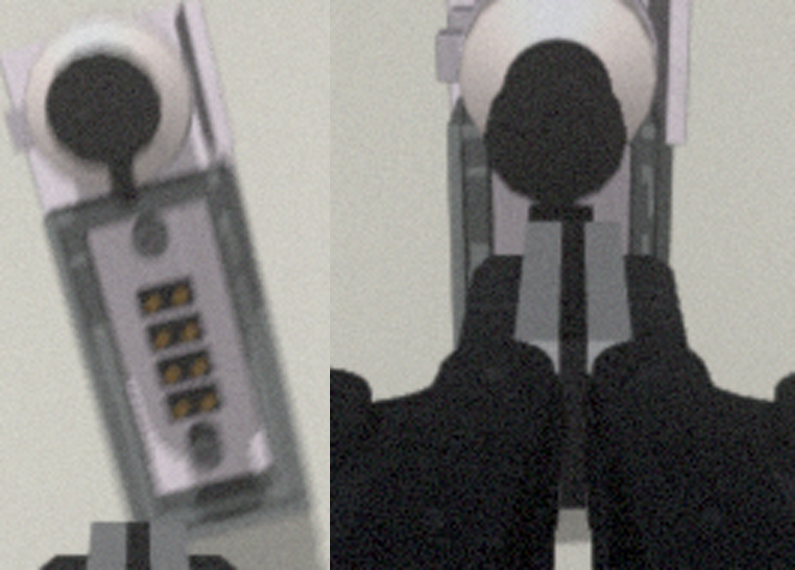

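The left crop (w1) shows the full box rim, with corners at about (256,156), (317,140) and (343,251), and the pump disc at (274.3,121.3). The right crop (w3) shows the rim's two long sides at columns 245 and 318.7. I fit the rim model to these.

```bash
cat > fit.py <<'E'
from h import *
from scipy.optimize import least_squares
from scipy.ndimage import map_coordinates, gaussian_filter
np.set_printoptions(precision=4,suppress=True)
def W(q,l,z):
    x,y,t=q; c,s=np.cos(t),np.sin(t)   # t: yaw of station x axis
    return np.array([x+c*l[0]-s*l[1], y+s*l[0]+c*l[1], z])
def samples(side,lo,hi,n=25):   # station coords relative to seat centre
    t=np.linspace(lo,hi,n); k={"W":lambda v:(-.0385,v),"E":lambda v:(.0385,v),"N":lambda v:(v,.0735),"S":lambda v:(v,-.0735)}[side]
    o={"W":(-1,0),"E":(1,0),"N":(0,1),"S":(0,-1)}[side]
    return [(k(v),o) for v in t]
def edges(q,m,g,ss,r=7):
    out=[]
    for l,o in ss:
        p=proj(m,W(q,l,.041)); e=proj(m,W(q,(l[0]+.003*o[0],l[1]+.003*o[1]),.041)); n=(e-p)/np.linalg.norm(e-p)
        k=np.arange(-r,r+.01,.25); pts=p[:,None]+n[:,None]*k
        v=map_coordinates(g,[pts[1],pts[0]],order=1); d=np.gradient(v)
        i=np.argmax(d)            # dark box -> bright outside
        if d[i]>1.0 and 0<i<len(k)-1: out.append((l,p+n*k[i],n))
    return out
E
cat > run.py <<'E'
from fit import *
V=[("w1",mod("w1"),cv2.imread("pics/w1.png",0),[("W",-.05,.07),("E",-.06,.07),("N",.01,.036),("N",-.036,-.012)]),
   ("w3",mod("w3"),cv2.imread("pics/w3.png",0),[("W",.0,.06),("E",.0,.05)])]
q=np.array([.568,-.2285,np.radians(-3.5)])
for use in (["w1"],["w3"],["w1","w3"]):
  qq=q.copy()
  for it in range(4):
    E=[]
    for n,m,g,sd in V:
        if n in use:
            gg=gaussian_filter(g.astype(float),1)
            E+=[(m,)+e for s in sd for e in edges(qq,m,gg,samples(*s),8 if it==0 else 4)]
    f=lambda v:[ (proj(m,W(v,l,.041))-p)@n for m,l,p,n in E]+([ (v[1]+.2285)*1000 ] if use==["w3"] else [])
    r=least_squares(f,qq,loss="soft_l1",x_scale=[.01,.01,.05]); qq=r.x
  print(use,len(E),qq,np.degrees(qq[2]),"rms",np.sqrt(np.mean(np.square(f(qq)))),"pump",W(qq,(0,.109),.158))
m=mod("w1"); print("pump w1",plane(m,(274.3,121.3),.1585))
E
python3 run.py
```

```text
['w1'] 100 [ 0.5673 -0.2309 -0.056 ] -3.209832203165963 rms 0.465541034594064 pump [ 0.5734 -0.1221  0.158 ]
['w3'] 50 [ 0.5658 -0.228  -0.0539] -3.087597618811376 rms 0.8942420131445443 pump [ 0.5716 -0.1192  0.158 ]
['w1', 'w3'] 150 [ 0.5666 -0.2309 -0.0458] -2.6229179893823815 rms 0.8734395651674624 pump [ 0.5716 -0.122   0.158 ]
pump w1 [ 0.5732 -0.1254  0.1585]
```

Emit:
move_arm(increments=[{"dx": 0,"dy": 0,"dz": -0.5,"ax": 0,"ay": 0,"az": 0,"jaw": 0.5},{"dx": 0,"dy": 0,"dz": -1.5,"ax": 0,"ay": 0,"az": 0,"jaw": 0.5},{"dx": 0,"dy": 0,"dz": -3.0,"ax": 0,"ay": 0,"az": 0,"jaw": 0.5},{"dx": 0,"dy": 0,"dz": -4.0,"ax": 0,"ay": 0,"az": 0,"jaw": 0.5},{"dx": 0,"dy": 0,"dz": -4.0,"ax": 0,"ay": 0,"az": 0,"jaw": 0.5},{"dx": 0,"dy": 0,"dz": -4.0,"ax": 0,"ay": 0,"az": 0,"jaw": 0.5},{"dx": 0,"dy": 0,"dz": -2.0,"ax": 0,"ay": 0,"az": 0,"jaw": 0.5},{"dx": 0,"dy": 0,"dz": 0,"ax": 0,"ay": 0,"az": 0,"jaw": 0.5}], grip_force=70)

```text
time_s: 12.55
tool_pos: [0.4449, 0.1719, 0.2259]
eef_rot: [[-0.997, -0.07, 0.011], [-0.07, 0.998, 0.004], [-0.011, 0.003, -1.0]]
wrist_force: [0.6, 0.7, -0.7]
grip_width: 0.009
grasp_force: 68.3
```

```bash
python3 -c "
from h import *
s=robot.sense(); print(s['tool_pos'],s['grip_width'])
plan((.566,-.249,.22),87,16)"
```

```text
[0.44493258 0.17185093 0.22586307] 0.008974972794769784
turn/row [0.0007 0.0004 0.1058] dist/row mm 27.4
[-0.57 -2.68  0.03]
[-0.85 -2.6   0.04]
[-1.12 -2.5   0.04]
[-1.38 -2.37  0.04]
[-1.62 -2.21  0.04]
[-1.84 -2.02  0.04]
[-2.05 -1.82  0.04]
[-2.23 -1.59  0.04]
[-2.38 -1.35  0.04]
[-2.51 -1.09  0.04]
[-2.61 -0.82  0.04]
[-2.68 -0.54  0.04]
[-2.73 -0.25  0.04]
[-2.74  0.04  0.04]
[-2.72  0.33  0.04]
[-2.67  0.61  0.04]
```

Emit:
move_arm(increments=[{"dx": -0.55,"dy": -2.7,"dz": 0,"ax": 0,"ay": 0,"az": 0.106,"jaw": 0.5},{"dx": -0.85,"dy": -2.6,"dz": 0,"ax": 0,"ay": 0,"az": 0.106,"jaw": 0.5},{"dx": -1.1,"dy": -2.5,"dz": 0,"ax": 0,"ay": 0,"az": 0.106,"jaw": 0.5},{"dx": -1.4,"dy": -2.35,"dz": 0,"ax": 0,"ay": 0,"az": 0.106,"jaw": 0.5},{"dx": -1.6,"dy": -2.2,"dz": 0,"ax": 0,"ay": 0,"az": 0.106,"jaw": 0.5},{"dx": -1.85,"dy": -2.0,"dz": 0,"ax": 0,"ay": 0,"az": 0.106,"jaw": 0.5},{"dx": -2.05,"dy": -1.8,"dz": 0,"ax": 0,"ay": 0,"az": 0.106,"jaw": 0.5},{"dx": -2.25,"dy": -1.6,"dz": 0,"ax": 0,"ay": 0,"az": 0.106,"jaw": 0.5}])

```text
time_s: 13.22
tool_pos: [0.5023, -0.0406, 0.2192]
eef_rot: [[-0.709, 0.705, -0.002], [0.705, 0.709, 0.0], [0.002, -0.001, -1.0]]
wrist_force: [1.1, 0.2, -0.8]
grip_width: 0.0084
grasp_force: 68.4
```

Emit:
move_arm(increments=[{"dx": -2.4,"dy": -1.35,"dz": 0,"ax": 0,"ay": 0,"az": 0.106,"jaw": 0.5},{"dx": -2.5,"dy": -1.1,"dz": 0,"ax": 0,"ay": 0,"az": 0.106,"jaw": 0.5},{"dx": -2.6,"dy": -0.8,"dz": 0,"ax": 0,"ay": 0,"az": 0.106,"jaw": 0.5},{"dx": -2.7,"dy": -0.55,"dz": 0,"ax": 0,"ay": 0,"az": 0.106,"jaw": 0.5},{"dx": -2.7,"dy": -0.25,"dz": 0,"ax": 0,"ay": 0,"az": 0.106,"jaw": 0.5},{"dx": -2.7,"dy": 0,"dz": 0,"ax": 0,"ay": 0,"az": 0.106,"jaw": 0.5},{"dx": -2.7,"dy": 0.3,"dz": 0,"ax": 0,"ay": 0,"az": 0.106,"jaw": 0.5},{"dx": -2.7,"dy": 0.6,"dz": 0,"ax": 0,"ay": 0,"az": 0.106,"jaw": 0.5}])

```text
time_s: 13.88
tool_pos: [0.5614, -0.2508, 0.2189]
eef_rot: [[0.06, 0.998, -0.002], [0.998, -0.06, 0.001], [0.001, -0.003, -1.0]]
wrist_force: [-0.1, 0.4, -0.6]
grip_width: 0.0086
grasp_force: 68.4
```

Emit:
move_arm(increments=[{"dx": 0,"dy": 0,"dz": 0,"ax": 0,"ay": 0,"az": 0,"jaw": 0.5},{"dx": 0,"dy": 0,"dz": 0,"ax": 0,"ay": 0,"az": 0,"jaw": 0.5},{"dx": 0,"dy": 0,"dz": 0,"ax": 0,"ay": 0,"az": 0,"jaw": 0.5}])

```text
time_s: 14.13
tool_pos: [0.5612, -0.2492, 0.2192]
eef_rot: [[0.054, 0.999, -0.002], [0.999, -0.054, 0.002], [0.001, -0.002, -1.0]]
wrist_force: [0.8, -0.1, -0.7]
grip_width: 0.0083
grasp_force: 68.4
```

```bash
python3 -c "
from h import *
s=robot.sense(); print(s['tool_pos'],s['eef_rot'][:,0],s['grip_width'])
plan((.566,-.2492,.10),87,4)
m=snap('w9')
S=robot.camera('scene');cv2.imwrite('pics/sc9.png',S[:,:,::-1])
S=robot.camera('side');cv2.imwrite('pics/sd9.png',S[:,:,::-1])
for d in robot.silhouettes('wrist','cover'): print(round(d['confidence'],2),np.round(d['extent']))
"
```

```text
[ 0.56121549 -0.24917304  0.21918135] [0.05433924 0.99852159 0.00137216] 0.008263848599550993
turn/row [-0.0006 -0.0003 -0.0005] dist/row mm 29.8
[0.   0.13 2.98]
[0.   0.12 2.98]
[0.   0.12 2.98]
[0.   0.12 2.98]
0.77 [211.  82. 358. 354.]
```

Emit:
move_arm(increments=[{"dx": 0,"dy": 0.25,"dz": 2.0,"ax": 0,"ay": 0,"az": 0,"jaw": 0.5},{"dx": 0,"dy": 0.25,"dz": 3.5,"ax": 0,"ay": 0,"az": 0,"jaw": 0.5},{"dx": 0,"dy": 0,"dz": 3.0,"ax": 0,"ay": 0,"az": 0,"jaw": 0.5},{"dx": 0,"dy": 0,"dz": 2.5,"ax": 0,"ay": 0,"az": 0,"jaw": 0.5},{"dx": 0,"dy": 0,"dz": 1.5,"ax": 0,"ay": 0,"az": 0,"jaw": 0.5},{"dx": 0,"dy": 0,"dz": 0,"ax": 0,"ay": 0,"az": 0,"jaw": 0.5},{"dx": 0,"dy": 0,"dz": 0,"ax": 0,"ay": 0,"az": 0,"jaw": 0.5}])

```text
time_s: 14.92
tool_pos: [0.5668, -0.2494, 0.0951]
eef_rot: [[0.054, 0.999, -0.001], [0.999, -0.054, 0.0], [0.0, -0.001, -1.0]]
wrist_force: [-0.1, 0.7, -0.6]
grip_width: 0.0085
grasp_force: 68.4
```

```bash
cat > chk.py <<'E'
from fit import *
import sys
nm=sys.argv[1]; s=robot.sense(); m=snap(nm); p=np.array(s["tool_pos"]); R=np.array(s["eef_rot"])
print("tcp",p,R[:,0],s["wrist_force"])
c=lambda x,y,z: p+R@np.array([x,y,0])+[0,0,z]
off=.0187
pr=[proj(m,c(off+.065,yy,-.026)) for yy in (-.03,.03)]; ph=proj(m,c(off+.053,0,-.026))
print("pred cover end corners",np.round(pr,1).tolist(),"hole",np.round(ph,1))
q=[.567,-.2305,np.radians(-3)]
for n,l,z in [("rimNW",(-.0385,.0735),.041),("rimNE",(.0385,.0735),.041),("inN W",(-.0335,.0685),.041),("pin",(0,.053),.042)]: print(n,np.round(proj(m,W(q,l,z)),1))
g=cv2.GaussianBlur(cv2.imread(f"pics/{nm}.png",0),(0,0),.8).astype(int)
for u in (240,255,312,325): print("col",u,{r:int(g[r,u]) for r in range(int(pr[0][1])-45,int(pr[0][1])+12)}.values())
for r in (int(pr[0][1])+15,int(pr[0][1])+40):
    a,b=int(pr[0][0]),int(pr[1][0]); print("row",r,a-22,g[r,a-22:a+14].tolist(),b-14,g[r,b-14:b+22].tolist())
E
python3 chk.py w10
```

```text
tcp [ 0.5668 -0.2494  0.0951] [0.054  0.9985 0.0004] [-0.1494  0.6845 -0.6003]
pred cover end corners [[211.5, 78.7], [361.3, 78.6]] hole [286.4 109.9]
rimNW [202.5  64.7]
rimNE [366.1  64.3]
inN W [213.7  76. ]
pin [284.4 110. ]
col 240 dict_values([70, 71, 70, 67, 62, 62, 69, 79, 86, 90, 90, 90, 90, 90, 91, 90, 90, 90, 90, 90, 90, 90, 91, 91, 91, 91, 92, 91, 92, 92, 92, 92, 91, 91, 91, 92, 93, 93, 92, 92, 93, 90, 82, 65, 53, 52, 53, 53, 53, 53, 53, 53, 53, 54, 54, 54, 52])
col 255 dict_values([72, 65, 54, 46, 44, 46, 49, 53, 55, 57, 62, 67, 71, 71, 67, 59, 50, 49, 53, 58, 65, 74, 81, 84, 85, 86, 85, 86, 86, 86, 87, 87, 86, 87, 87, 86, 86, 86, 86, 86, 85, 85, 78, 63, 52, 51, 52, 52, 51, 51, 52, 52, 51, 51, 51, 52, 52])
col 312 dict_values([69, 61, 50, 43, 42, 42, 44, 48, 52, 52, 55, 60, 65, 67, 65, 59, 50, 44, 45, 48, 53, 60, 69, 78, 84, 87, 87, 86, 87, 87, 87, 87, 87, 87, 87, 87, 87, 87, 86, 86, 86, 87, 85, 76, 60, 50, 51, 52, 51, 51, 51, 51, 50, 51, 51, 50, 50])
col 325 dict_values([51, 58, 65, 69, 68, 65, 60, 54, 54, 63, 74, 82, 86, 87, 87, 87, 87, 87, 87, 87, 88, 87, 87, 87, 87, 87, 88, 88, 88, 88, 88, 88, 88, 88, 87, 88, 88, 88, 88, 88, 88, 88, 86, 77, 63, 52, 50, 51, 51, 52, 53, 53, 52, 51, 50, 51, 52])
row 93 189 [130, 130, 129, 129, 129, 129, 129, 129, 129, 128, 128, 129, 127, 116, 95, 79, 74, 73, 74, 75, 75, 75, 74, 74, 74, 74, 74, 73, 71, 65, 59, 57, 56, 54, 53, 52] 347 [53, 53, 55, 55, 55, 55, 58, 65, 72, 74, 74, 70, 62, 58, 58, 68, 93, 116, 125, 127, 126, 126, 127, 127, 127, 128, 128, 128, 128, 128, 128, 127, 127, 127, 127, 128]
row 118 189 [129, 129, 130, 130, 130, 130, 130, 129, 129, 129, 129, 129, 129, 128, 121, 103, 84, 76, 75, 75, 75, 75, 74, 73, 73, 74, 74, 74, 74, 73, 70, 65, 59, 55, 54, 53] 347 [54, 60, 68, 72, 72, 72, 73, 74, 74, 73, 72, 66, 61, 64, 83, 110, 124, 127, 127, 127, 127, 127, 128, 128, 128, 128, 128, 128, 128, 127, 128, 128, 129, 129, 129, 129]
```

Run:
```python
import cv2
im=cv2.GaussianBlur(cv2.imread("pics/w10.png"),(0,0),.8); g=im.max(2)
print("     ",list(range(190,382,6)))
for r in range(36,130,4): print(r,*["%3d"%v for v in g[r,190:382:6]])
print([ (c,im[70,c].tolist()) for c in (208,220,240,285,340,360)], im[110,208],im[110,240])
```

```text
[190, 196, 202, 208, 214, 220, 226, 232, 238, 244, 250, 256, 262, 268, 274, 280, 286, 292, 298, 304, 310, 316, 322, 328, 334, 340, 346, 352, 358, 364, 370, 376]
36 129 128 128 125 133 132 131 128  68  70  47  50  69  75  75  75  75  74  75  70  48  44  59  67 125 120  52  53  54  55  56  56
40 129 129 129 127 133 133 130 129  93  67  63  53  45  47  51  57  57  51  47  43  46  55  70  75 126 116  53  55  53  55  57  66
44 129 129 129 128 134 133 130 129  95  79  68  68  57  51  48  44  45  47  49  54  60  71  52  91 127 109  52  55  56  55  60 124
48 129 129 129 127 133 134 130 130  96  90  61  67  74  61  57  57  55  55  59  70  70  45  85  90 126 104  53  56  57  57 119 127
52 130 129 128 128 133 132 130 129  98  90  90  56  51  72  75  75  73  72  73  56  46  75  90  92 126  99  55  56  56 110 127 126
56 130 130 129 128 132 134 130 130 103  91  90  84  56  49  46  48  50  47  47  52  66  91  90  92 127  91  56  57  91 128 127 127
60 130 130 130 128 133 133 130 129 104  91  90  88  86  62  55  57  53  56  57  75  90  90  91  93 128  88  54  74 115 128 127 127
64 131 130 130 129 133
[... 1670 characters left out ...]
66 127 129 131
116 131 132 130  75  75  64  54  53  53  53  53  52  51  51  42  45  46  50  44  50  51  50  52  54  51  53  54  74  67 129 129 129
120 132 130 130  76  75  66  55  56  52  54  54  49  52  51  41  52  51  51  47  50  50  52  52  52  53  54  53  74  68 129 128 130
124 132 131 130  75  75  70  54  54  52  51  52  51  50  51  50  42  41  42  51  50  50  52  51  51  51  53  55  75  64 129 129 130
128 132 131 130  75  73  75  60  54  53  52  52  50  52  50  50  49  48  51  51  50  50  51  51  54  51  54  55  75  65 131 130 129
[(208, [123, 129, 130]), (220, [132, 126, 133]), (240, [96, 92, 96]), (285, [88, 86, 90]), (340, [97, 93, 97]), (360, [121, 127, 128])] [75 75 73] [53 52 52]
```

```bash
cat > run2.py <<'E'
from fit import *
m=mod("w10")
A=plane(m,(202.3,75.6),.041);B=plane(m,(363.5,76.5),.041); print(A,B,np.linalg.norm(A-B),np.degrees(np.arctan2((B-A)[1],(B-A)[0])))
# side edges subpixel
g=gaussian_filter(cv2.imread("pics/w10.png",0).astype(float),1)
L=[];R=[]
for r in range(82,140,4):
    L.append(plane(m,(190+np.argmin(np.gradient(g[r,190:216])),r),.041)); R.append(plane(m,(352+np.argmax(np.gradient(g[r,352:376])),r),.041))
L,R=np.array(L),np.array(R)
for e in (L,R):
    k=np.polyfit(e[:,1],e[:,0],1); print("x at y=-.17",np.polyval(k,-.17),"yaw",-np.degrees(np.arctan(k[0])), e[[0,-1]])
for n,u in (("w1",None),):
    mm=mod(n); print("w1 camera",mm["T"][:3,3]); g1=cv2.imread("pics/w1.png").max(2)
    # profile crossing N edge through station line x offset -25mm
    q=[.567,-.2305,np.radians(-3)]
    for xo in (-.028,.028):
        print(xo,[(int(1000*yo),int(map_coordinates(g1.astype(float),[[v] for v in proj(mm,W(q,(xo,yo),.041))[::-1]],order=1)[0])) for yo in np.arange(.05,.09,.002)])
E
python3 run2.py
```

```text
[ 0.5318 -0.1599  0.041 ] [ 0.6081 -0.1644  0.041 ] 0.07647325110500101 -3.4108840731836896
x at y=-.17 0.5309227005393989 yaw -3.963381343503599 [[ 0.5313 -0.1627  0.041 ]
 [ 0.5296 -0.1888  0.041 ]]
x at y=-.17 0.6079936449157299 yaw -3.5052351322054576 [[ 0.6083 -0.1669  0.041 ]
 [ 0.6066 -0.1929  0.041 ]]
w1 camera [ 0.5842 -0.122   0.4547]
-0.028 [(50, 61), (52, 66), (54, 57), (56, 53), (58, 52), (60, 51), (62, 51), (64, 53), (66, 60), (68, 64), (70, 61), (72, 62), (74, 101), (76, 118), (78, 122), (80, 121), (82, 117), (84, 116), (86, 108), (88, 103)]
0.028 [(50, 59), (52, 56), (54, 52), (56, 53), (58, 52), (60, 52), (62, 54), (64, 55), (66, 58), (68, 59), (70, 54), (72, 70), (74, 101), (76, 116), (78, 121), (80, 119), (82, 121), (84, 119), (86, 119), (88, 117)]
```

Run:
```python
from h import *
w9=cv2.GaussianBlur(cv2.imread("pics/w9.png"),(0,0),.7); w10=cv2.GaussianBlur(cv2.imread("pics/w10.png"),(0,0),.7)
for nm,im in (("w9",w9),("w10",w10)):
  g=im.max(2)
  for r in (70,74,76,78,80,82,86,100,120,140): print(nm,r,"L",198,*g[r,198:230:2],"R",340,*g[r,340:372:2])
  print(nm,[ (c,im[110,c].tolist()) for c in (206,210,214,240,352,356,360)])
w1=cv2.imread("pics/w1.png"); w8=cv2.imread("pics/w8.png")
print("rim w1",[w1[a,b].tolist() for a,b in ((180,264),(190,331),(200,334))]); print("cover w8",w8[200,280].tolist(),w8[245,260].tolist())
```

```text
w9 70 L 198 125 123 123 123 123 122 123 124 125 124 123 124 123 123 124 123 R 340 86 101 99 103 108 122 121 121 122 123 122 121 122 122 123 123
w9 74 L 198 122 124 123 123 123 122 124 123 122 122 122 124 123 122 124 124 R 340 58 75 108 120 121 121 122 123 121 123 121 123 122 123 123 121
w9 76 L 198 122 124 123 124 124 124 124 123 125 123 122 124 124 124 124 123 R 340 91 115 122 122 121 122 121 122 122 122 123 123 122 122 123 122
w9 78 L 198 123 123 122 124 123 124 124 124 123 124 124 124 122 124 124 125 R 340 118 121 121 121 121 121 122 122 122 122 121 122 123 123 122 123
w9 80 L 198 124 123 125 123 124 124 122 119 118 119 118 118 118 118 118 118 R 340 116 116 115 115 116 115 118 116 116 116 119 122 122 123 123 122
w9 82 L 198 124 125 124 123 125 123 109 82 83 83 83 83 83 82 82 82 R 340 82 81 81 82 81 82 82 82 83 83 98 121 123 122 123 123
w9 86 L 198 125 124 124 125 124 124 113 76 73 73 72 73 73 73 73 72 R 340 71 70 71 71 72 71 72 73 73 74 95 121 122 123 123 123
w9 100 L 198 125 125 123 124 124 123 120 85 72 72 72 72 72 72 72 73 R 340 71 70 72 72 72 71 72 72 73 75 111 122 123 123 124
[... 1238 characters left out ...]
6 76 73 62 55 55 55 54 56 R 340 54 54 55 54 56 52 56 69 75 73 59 63 107 128 128 127
w10 100 L 198 130 131 124 84 75 74 76 76 76 75 71 55 54 53 54 55 R 340 53 53 54 55 55 55 56 70 75 69 59 77 123 127 128 129
w10 120 L 198 130 132 130 106 76 76 76 76 75 75 75 66 55 55 55 54 R 340 53 54 53 53 62 73 74 76 75 68 65 116 129 129 130 128
w10 140 L 198 130 131 131 124 83 75 76 74 74 75 75 75 74 74 69 58 R 340 54 53 70 74 73 76 75 75 73 61 101 128 130 128 130 131
w10 [(206, [74, 75, 72]), (210, [75, 75, 74]), (214, [75, 75, 72]), (240, [53, 53, 52]), (352, [68, 69, 67]), (356, [74, 74, 73]), (360, [57, 58, 58])]
rim w1 [[58, 58, 59], [106, 110, 110], [113, 117, 116]]
cover w8 [64, 65, 63] [42, 41, 39]
```

Emit:
move_arm(increments=[{"dx": -0.4,"dy": -0.23,"dz": 0,"ax": 0,"ay": 0,"az": 0.007,"jaw": 0.5},{"dx": 0,"dy": 0,"dz": 1.0,"ax": 0,"ay": 0,"az": 0,"jaw": 0.5},{"dx": 0,"dy": 0,"dz": 0.6,"ax": 0,"ay": 0,"az": 0,"jaw": 0.5},{"dx": 0,"dy": 0,"dz": 0,"ax": 0,"ay": 0,"az": 0,"jaw": 0.5},{"dx": 0,"dy": 0,"dz": 0,"ax": 0,"ay": 0,"az": 0,"jaw": 0.5}])

```text
time_s: 15.38
tool_pos: [0.5641, -0.2539, 0.0789]
eef_rot: [[0.062, 0.998, -0.001], [0.998, -0.062, 0.0], [0.0, -0.001, -1.0]]
wrist_force: [-0.1, 0.5, -1.0]
grip_width: 0.0083
grasp_force: 68.5
```

```bash
sed -i 's/off=.0187/off=.0178/; s/q=\[.567,-.2305,np.radians(-3)\]/q=[.5654,-.2355,np.radians(-3.5)]/' chk.py; python3 chk.py w11 | head -7
python3 - <<'E'
from h import *
g=cv2.GaussianBlur(cv2.imread("pics/w11.png"),(0,0),.7).max(2)
for c in (214,222,232,240,300,320,334): print("col",c,62,*g[62:96,c])
for r in (86,90,100,110,120,130,140): print("row",r,"L",196,*g[r,196:226],"R",345,*g[r,345:376])
E
```

```text
tcp [ 0.5641 -0.2539  0.0789] [0.0621 0.9981 0.0004] [-0.1245  0.4876 -0.9895]
pred cover end corners [[211.6, 81.1], [361.2, 81.1]] hole [286.3 112.2]
rimNW [196.3  60.9]
rimNE [376.9  60.6]
inN W [208.7  73.4]
pin [286.6 110.8]
col 240 dict_values([93, 93, 94, 94, 94, 94, 94, 95, 95, 94, 94, 94, 94, 95, 95, 95, 95, 95, 94, 96, 96, 94, 94, 93, 82, 63, 55, 55, 56, 55, 56, 56, 56, 55, 55, 52, 47, 40, 37, 39, 47, 53, 56, 56, 56, 55, 55, 55, 55, 56, 56, 55, 54, 55, 55, 55, 54])
col 214 62 84 81 79 78 78 78 77 76 73 63 52 43 42 49 63 68 68 68 66 64 61 59 58 58 57 56 57 58 59 60 58 59 59 59
col 222 62 83 80 79 80 79 77 76 76 74 66 53 44 41 45 55 58 58 58 58 57 57 57 58 58 59 57 57 57 57 57 57 55 55 56
col 232 62 58 55 56 58 58 58 58 56 55 53 47 41 39 45 53 58 58 58 58 57 57 57 57 58 57 56 56 56 56 56 56 56 56 56
col 240 62 55 56 57 56 57 57 57 56 56 54 49 42 37 39 48 55 57 57 56 56 56 55 57 57 57 57 55 56 56 56 54 55 55 55
col 300 62 52 52 54 54 54 55 56 55 54 51 49 43 36 38 45 51 53 54 54 54 55 53 53 54 53 54 55 57 55 53 52 55 56 55
col 320 62 56 53 54 55 56 54 53 53 53 52 50 46 40 40 45
[... 936 characters left out ...]
7 59 63 65 53 43 41 46 52 57 59 60 60 59 59 60 61 68 94 123 134
row 120 L 196 138 138 136 126 101 83 79 79 79 80 80 81 80 72 62 50 51 68 77 80 80 80 79 78 78 79 80 77 67 59 R 345 56 58 58 57 56 56 57 57 57 57 57 61 68 62 48 40 41 48 54 57 59 59 59 59 59 59 63 84 119 134 136
row 130 L 196 139 139 139 138 125 95 80 79 79 79 80 81 80 76 67 55 48 56 71 79 80 80 79 79 79 79 79 78 74 64 R 345 56 55 55 55 57 56 56 57 56 56 58 63 65 51 42 41 47 53 56 58 60 60 59 59 58 60 78 115 133 136 137
row 140 L 196 139 139 140 139 130 108 86 80 81 80 81 82 81 79 73 63 50 50 67 77 80 79 79 80 80 79 80 79 78 75 R 345 55 56 55 56 56 56 57 56 56 56 57 57 53 45 40 43 50 56 58 58 59 60 58 58 60 71 101 127 136 135 135
```

Emit:
move_arm(increments=[{"dx": 0.05,"dy": 0,"dz": 0.4,"ax": 0,"ay": 0,"az": 0.004,"jaw": 0.5},{"dx": 0,"dy": 0,"dz": 0.3,"ax": 0,"ay": 0,"az": 0,"jaw": 0.5},{"dx": 0,"dy": 0,"dz": 0.3,"ax": 0,"ay": 0,"az": 0,"jaw": 0.5},{"dx": 0,"dy": 0,"dz": 0,"ax": 0,"ay": 0,"az": 0,"jaw": 0.5}])

```text
time_s: 15.77
tool_pos: [0.5641, -0.2532, 0.0685]
eef_rot: [[0.066, 0.998, -0.001], [0.998, -0.066, 0.001], [0.0, -0.001, -1.0]]
wrist_force: [-0.9, -0.3, -0.9]
grip_width: 0.0089
grasp_force: 68.5
```

Emit:
move_arm(increments=[{"dx": 0,"dy": 0,"dz": 0.3,"ax": 0,"ay": 0,"az": 0,"jaw": 0.5},{"dx": 0,"dy": 0,"dz": 0.2,"ax": 0,"ay": 0,"az": 0,"jaw": 0.5},{"dx": 0,"dy": 0,"dz": 0,"ax": 0,"ay": 0,"az": 0,"jaw": 0.5}])

```text
time_s: 16.02
tool_pos: [0.5643, -0.2533, 0.0638]
eef_rot: [[0.066, 0.998, -0.001], [0.998, -0.066, 0.0], [0.0, -0.001, -1.0]]
wrist_force: [0.5, -0.6, -0.1]
grip_width: 0.0084
grasp_force: 68.5
```

Emit:
move_arm(increments=[{"dx": 0,"dy": 0,"dz": 0.15,"ax": 0,"ay": 0,"az": 0,"jaw": 0.5},{"dx": 0,"dy": 0,"dz": 0.1,"ax": 0,"ay": 0,"az": 0,"jaw": 0.5},{"dx": 0,"dy": 0,"dz": 0,"ax": 0,"ay": 0,"az": 0,"jaw": 0.5}])

```text
time_s: 16.27
tool_pos: [0.5645, -0.2534, 0.0616]
eef_rot: [[0.066, 0.998, -0.0], [0.998, -0.066, 0.0], [-0.0, -0.0, -1.0]]
wrist_force: [0.2, -0.3, -0.6]
grip_width: 0.0083
grasp_force: 68.5
```

Emit:
move_arm(increments=[{"dx": 0,"dy": 0,"dz": 0.1,"ax": 0,"ay": 0,"az": 0,"jaw": 0.5},{"dx": 0,"dy": 0,"dz": 0.1,"ax": 0,"ay": 0,"az": 0,"jaw": 0.5},{"dx": 0,"dy": 0,"dz": 0,"ax": 0,"ay": 0,"az": 0,"jaw": 0.5}])

```text
time_s: 16.52
tool_pos: [0.5647, -0.2536, 0.061]
eef_rot: [[0.066, 0.998, 0.001], [0.998, -0.066, -0.0], [-0.0, 0.001, -1.0]]
wrist_force: [-1.4, 1.6, 4.8]
grip_width: 0.0085
grasp_force: 69.4
```

Emit:
move_arm(increments=[{"dx": 0,"dy": 0,"dz": 0,"ax": 0,"ay": 0,"az": 0,"jaw": 1.2},{"dx": 0,"dy": 0,"dz": 0,"ax": 0,"ay": 0,"az": 0,"jaw": 2.4},{"dx": 0,"dy": 0,"dz": 0,"ax": 0,"ay": 0,"az": 0,"jaw": 2.4},{"dx": 0,"dy": 0,"dz": -1.0,"ax": 0,"ay": 0,"az": 0,"jaw": 2.4},{"dx": 0,"dy": 0,"dz": -2.5,"ax": 0,"ay": 0,"az": 0,"jaw": 2.4},{"dx": 0,"dy": 0,"dz": -4.0,"ax": 0,"ay": 0,"az": 0,"jaw": 2.4},{"dx": 0,"dy": 0,"dz": -4.0,"ax": 0,"ay": 0,"az": 0,"jaw": 2.4},{"dx": 0,"dy": 0,"dz": -4.0,"ax": 0,"ay": 0,"az": 0,"jaw": 2.4}])

```text
time_s: 17.18
tool_pos: [0.5642, -0.2533, 0.217]
eef_rot: [[0.066, 0.998, -0.0], [0.998, -0.066, 0.0], [0.0, -0.0, -1.0]]
wrist_force: [0.9, -0.5, -0.9]
grip_width: 0.0238
grasp_force: 0.0
```

Emit:
move_arm(increments=[{"dx": 0,"dy": 0,"dz": -3.0,"ax": 0,"ay": 0,"az": 0,"jaw": 2.4},{"dx": 0,"dy": 0,"dz": 0,"ax": 0,"ay": 0,"az": 0,"jaw": 2.4},{"dx": 0,"dy": 0,"dz": 0,"ax": 0,"ay": 0,"az": 0,"jaw": 2.4}])

```text
time_s: 17.43
tool_pos: [0.5653, -0.2538, 0.2478]
eef_rot: [[0.066, 0.998, 0.005], [0.998, -0.066, -0.002], [-0.002, 0.005, -1.0]]
wrist_force: [-1.2, -0.0, -0.9]
grip_width: 0.0241
grasp_force: 0.0
```

Run:
```python
from fit import *
m=snap("w12"); s=robot.sense(); print(s["tool_pos"],s["wrist_force"])
for n in ("cover","station","pump_top"):
  for d in robot.silhouettes("wrist",n):
    c=cv2.boxPoints(cv2.minAreaRect(np.argwhere(d["mask"])[:,::-1].astype(np.float32)))
    print(n,round(d["confidence"],2),np.round(d["extent"]),"size mm",np.round([np.linalg.norm(plane(m,c[i],.035)-plane(m,c[i+1],.035))*1e3 for i in (0,1)],1))
q=[.5654,-.2355,np.radians(-3.6)]
for k,l,z in (("NW cover",(-.03,.065),.035),("NE",(.03,.065),.035),("SE",(.03,-.065),.035),("SW",(-.03,-.065),.035),("rimNW",(-.0385,.0735),.041),("rimSE",(.0385,-.0735),.041),("pinN",(0,.053),.042)): print(k,np.round(proj(m,W(q,l,z)),1))
g=cv2.GaussianBlur(cv2.imread("pics/w12.png"),(0,0),.7).max(2)
# profiles in station frame across the box at ledge-top height
f=lambda pts: [int(map_coordinates(g.astype(float),[[p[1]],[p[0]]],order=1)[0]) for p in pts]
for yo in (.06,.04,.02): print("x-profile y=",yo,"-46..46 mm",f([proj(m,W(q,(xo,yo),.037)) for xo in np.arange(-.046,.0461,.002)]))
for xo in (-.02,.02): print("y-profile x=",xo,"50..84",f([proj(m,W(q,(xo,yo),.037)) for yo in np.arange(.05,.085,.001)]))
```

```text
[ 0.5644 -0.2534  0.2455] [-0.4429  0.4813 -1.5444]
cover 0.77 [250.  99. 314. 231.] size mm [ 60.1 130.1]
cover 0.22 [254.   0. 314.  61.] size mm [49.2 47.8]
station 0.75 [234.   0. 338. 246.] size mm [ 84.8 220. ]
station 0.61 [  0.  65.  93. 287.] size mm [ 81.2 221.6]
pump_top 0.85 [254.   0. 314.  61.] size mm [48.3 48.6]
NW cover [250.4  97.9]
NE [316.3  97.7]
SE [313.6 232.7]
SW [254.4 233. ]
rimNW [239.9  87.6]
rimSE [322.4 242.7]
pinN [283.4 111.5]
x-profile y= 0.06 -46..46 mm [119, 119, 118, 101, 71, 65, 43, 51, 59, 65, 53, 50, 49, 49, 49, 49, 49, 48, 49, 47, 47, 48, 48, 47, 48, 47, 47, 49, 48, 48, 49, 49, 48, 49, 49, 50, 49, 61, 58, 46, 46, 52, 76, 114, 117, 117, 117]
x-profile y= 0.04 -46..46 mm [118, 118, 118, 100, 71, 64, 46, 49, 50, 49, 50, 49, 50, 49, 49, 49, 48, 48, 48, 48, 48, 47, 47, 48, 47, 46, 48, 46, 47, 47, 48, 48, 48, 48, 49, 48, 48, 50, 58, 51, 47, 52, 81, 115, 116, 117, 119]
x-profile y= 0.02 -46..46 mm [118, 119, 118, 99, 69, 63, 48, 62, 68, 68, 64, 50, 49, 49, 48, 48, 48, 47, 47, 48, 48, 48, 48, 47, 47, 46, 47, 48, 47, 46, 48, 47, 47, 47, 50, 48, 50, 51, 58, 44, 47, 51, 84, 116, 117, 118, 118]
y-profile x= -0.02 50..84 [49, 50, 49, 48, 49, 49, 49, 48, 49, 49, 49, 49, 49, 49, 49, 49, 49, 48, 46, 44, 47, 50, 50, 51, 63, 77, 82, 83, 83, 83, 83, 84, 82, 82, 82]
y-profile x= 0.02 50..84 [49, 49, 49, 48, 49, 49, 49, 49, 49, 49, 49, 50, 51, 50, 50, 50, 49, 49, 46, 44, 47, 50, 50, 52, 67, 80, 84, 84, 84, 84, 84, 84, 84, 84, 83]
```

The cover's mask measures 60.1 × 130.1 mm at home height and lies within a pixel or two of the home position. The arm is clear, so I hand in.

```bash
python3 -c "
from rig import robot
print(robot.hand_in())"
```

```text
the job is handed in; nothing more can be done
None
```

I pressed the pump to its stop and let it back up, drew the cover out, set it down, retook it by its handle, laid it home on the two pins with the handle away from the bottle, and handed the job in at about 17.5 s; no verdict came back.

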